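Rack test pins all alike and polish their chamfered ends

TASK

Two or three test pins lie on the bench: lay every one of them in a place of its own on the polisher's carriage, all with the chamfered end towards the hood (the chamfer is easier felt than seen: in the gauge's bore a square end stops at the step and a chamfered end goes deeper). Then slide the loaded carriage fully home under the hood, and then turn the crank exactly three full turns clockwise, seen from above. Turn it no further than that, and leave everything else where it stands.

Things in the scene. Friction and masses are not known exactly. Their poses are not given: they have to be found in the camera images.
- pin_a: plain aluminium pin, 120 mm long, 22 mm round, with a square collar (28 x 28 mm, 36 mm long) round its middle on which it lies; origin at its very centre (14 mm above the bench as it lies), x axis along it. One end is square, the other chamfered (tapers over 18 mm to an 8 mm face); the pose does not tell which: on some pins it is the +x end, on others -x. About 0.16 kg; may be absent
- pin_b: plain aluminium pin, 120 mm long, 22 mm round, with a square collar (28 x 28 mm, 36 mm long) round its middle on which it lies; origin at its very centre (14 mm above the bench as it lies), x axis along it. One end is square, the other chamfered (tapers over 18 mm to an 8 mm face); the pose does not tell which: on some pins it is the +x end, on others -x. About 0.16 kg; may be absent
- pin_c: plain aluminium pin, 120 mm long, 22 mm round, with a square collar (28 x 28 mm, 36 mm long) round its middle on which it lies; origin at its very centre (14 mm above the bench as it lies), x axis along it. One end is square, the other chamfered (tapers over 18 mm to an 8 mm face); the pose does not tell which: on some pins it is the +x end, on others -x. About 0.16 kg; may be absent
- pin_d: plain aluminium pin, 120 mm long, 22 mm round, with a square collar (28 x 28 mm, 36 mm long) round its middle on which it lies; origin at its very centre (14 mm above the bench as it lies), x axis along it. One end is square, the other chamfered (tapers over 18 mm to an 8 mm face); the pose does not tell which: on some pins it is the +x end, on others -x. About 0.16 kg; may be absent
- pin_e: plain aluminium pin, 120 mm long, 22 mm round, with a square collar (28 x 28 mm, 36 mm long) round its middle on which it lies; origin at its very centre (14 mm above the bench as it lies), x axis along it. One end is square, the other chamfered (tapers over 18 mm to an 8 mm face); the pose does not tell which: on some pins it is the +x end, on others -x. About 0.16 kg; may be absent
- pin_f: plain aluminium pin, 120 mm long, 22 mm round, with a square collar (28 x 28 mm, 36 mm long) round its middle on which it lies; origin at its very centre (14 mm above the bench as it lies), x axis along it. One end is square, the other chamfered (tapers over 18 mm to an 8 mm face); the pose does not tell which: on some pins it is the +x end, on others -x. About 0.16 kg; may be absent
- gauge: the bore gauge, a steel block 44 (x) x 60 (y) x 60 (z) mm on a grey pedestal, fixed to the bench; its foot is 90 x 84 mm, its top is 150 mm high; origin at the middle of its underside, its x axis is the direction into the bore, z up
- gauge_mouth (a point): centre of the mouth of the gauge's level bore, 120 mm above the bench, in the face of the block, 21 mm from the gauge origin towards -x; axes as the gauge's (x points into the bore). The bore is 28 mm wide for the first 26 mm, then narrows to 18.5 mm (44 mm in all): a square end stops dead at 26 mm depth, a chamfered end goes on to 32 to 39 mm, deepest when well centred
- polisher: the pin polisher, a machine fixed to the bench: grey base plate 250 x 236 mm, a white hood 226 mm wide and 90 mm high over its far part, open in front (lower edge of its roof 75 mm high); origin in the base plate's middle at bench height (the plate reaches x = -140 to +110 mm; the hood x = 25 to 115 mm), x axis from the carriage towards the hood; place_mid is at x = -60 mm when the carriage is fully out
- carriage (a joint): travel of the three-place carriage towards the hood, m: 0 fully out, 0.07 fully home against its stop; moves with about 2 N, stays where it is left. Inside the hood stands a guide plate with an 18.5 mm hole before each place: chamfered ends enter it, but a pin with its square end foremost strikes the plate and keeps the carriage 6 mm or more from home
- place_left (a point): where the centre of a pin racked in the left place (66 mm to +y of the middle one) lies, 50 mm above the bench; x along the place towards the hood; moves with the carriage. A place is two open V saddles (tops 55 mm high, 42 mm wide) that carry the pin's round parts; the collar goes between them, sides level, 5 mm to spare at either end; the carriage plate is 30 mm below the pin axis
- place_mid (a point): the same for the middle place
- place_right (a point): the same for the right place
- carriage_handle (a point): grip of the carriage's upright handle, a black post 16 mm thick on the left side of the carriage, 124 mm to the left of place_mid; its top is at 70 mm, the point at 55 mm above the bench
- crank (a joint): angle of the polisher's crank, rad, counted on through all turns; grows clockwise seen from above; 0 when the crank points away from the hood (-x of the polisher, over a small black mark), at the start within 0.2 rad of that. Nothing on the machine shows the count. It turns with about 2 N at the knob and stays where it is left
- crank_knob (a point): middle of the crank's upright knob, 22 mm thick, from 110 to 154 mm above the bench, this point at 136 mm; the knob spins freely on its pin, so it can be held fast while it is led round. Its own orientation means nothing
- crank_axis (a point): point on the crank's upright axis, above the hood roof, 116 mm above the bench, at x = 70 mm, y = 0 of the polisher; the knob runs round it at 45 mm radius; axes as the polisher's
- timer_1: white lab timer, 66 x 66 x 18 mm, a bystander; origin at the middle of its underside
- slides: slide box, 87 x 34 x 26 mm, a bystander; origin at the middle of its underside
- cover_box: small cover glass box, 31 x 32 x 18 mm, a bystander; origin at the middle of its underside
- oil: small dropper bottle, 25 mm round, 80 mm tall, a bystander; origin at the middle of its underside
- jar: staining jar with screw cap, 57 mm round, 99 mm tall, a bystander; origin at the middle of its underside
Things that resemble listed ones, but are neither listed nor needed, are in the scene too. What is shaped like the pin_a but pink is not meant.

How it is judged:
On the way, in this order (a step that is already met when the one before it is completed fails the run):
1. all the pins lie in places of the carriage, the carriage still out (less than 30 mm in) and the crank not yet turned (x of pin_a in the frame of place_mid between -0.008 and 0.008 m and z of pin_a in the frame of place_mid between -0.005 and 0.005 m and y of pin_a in the frame of place_mid between -0.08 and 0.08 m and angle between the x axis of each of pin_a, pin_b, pin_c, pin_d, pin_e, pin_f and the x axis of place_mid, either way round below 0.12 rad and x of pin_b in the frame of place_mid between -0.008 and 0.008 m and z of pin_b in the frame of place_mid between -0.005 and 0.005 m and y of pin_b in the frame of place_mid between -0.08 and 0.08 m and x of pin_c in the frame of place_mid between -0.008 and 0.008 m and z of pin_c in the frame of place_mid between -0.005 and 0.005 m and y of pin_c in the frame of place_mid between -0.08 and 0.08 m and x of pin_d in the frame of place_mid between -0.008 and 0.008 m and z of pin_d in the frame of place_mid between -0.005 and 0.005 m and y of pin_d in the frame of place_mid between -0.08 and 0.08 m and x of pin_e in the frame of place_mid between -0.008 and 0.008 m and z of pin_e in the frame of place_mid between -0.005 and 0.005 m and y of pin_e in the frame of place_mid between -0.08 and 0.08 m and x of pin_f in the frame of place_mid between -0.008 and 0.008 m and z of pin_f in the frame of place_mid between -0.005 and 0.005 m and y of pin_f in the frame of place_mid between -0.08 and 0.08 m and linear speed of each of pin_a, pin_b, pin_c, pin_d, pin_e, pin_f below 0.03 m/s and value of joint carriage below 0.03 m and value of joint crank below 0.6 rad), for 0.2 s.
2. the loaded carriage is home (within about 3 mm, which a pin with its square end foremost prevents), the crank not yet turned (x of pin_a in the frame of place_mid between -0.008 and 0.008 m and z of pin_a in the frame of place_mid between -0.005 and 0.005 m and y of pin_a in the frame of place_mid between -0.08 and 0.08 m and angle between the x axis of each of pin_a, pin_b, pin_c, pin_d, pin_e, pin_f and the x axis of place_mid, either way round below 0.12 rad and x of pin_b in the frame of place_mid between -0.008 and 0.008 m and z of pin_b in the frame of place_mid between -0.005 and 0.005 m and y of pin_b in the frame of place_mid between -0.08 and 0.08 m and x of pin_c in the frame of place_mid between -0.008 and 0.008 m and z of pin_c in the frame of place_mid between -0.005 and 0.005 m and y of pin_c in the frame of place_mid between -0.08 and 0.08 m and x of pin_d in the frame of place_mid between -0.008 and 0.008 m and z of pin_d in the frame of place_mid between -0.005 and 0.005 m and y of pin_d in the frame of place_mid between -0.08 and 0.08 m and x of pin_e in the frame of place_mid between -0.008 and 0.008 m and z of pin_e in the frame of place_mid between -0.005 and 0.005 m and y of pin_e in the frame of place_mid between -0.08 and 0.08 m and x of pin_f in the frame of place_mid between -0.008 and 0.008 m and z of pin_f in the frame of place_mid between -0.005 and 0.005 m and y of pin_f in the frame of place_mid between -0.08 and 0.08 m and value of joint carriage above 0.0668 m and value of joint crank below 0.6 rad), for 0.2 s.
3. the crank has been turned three turns (within a tenth of a turn) (value of joint carriage above 0.0668 m and value of joint crank between 18.2196 and 19.4796 rad), for 0.2 s.
At the end, for the whole second after the job is handed in: Every pin lies at rest in the saddles of a place (centre within 8 mm along it and 5 mm in height); the carriage is home within 3 mm, so all chamfered ends are towards the hood; the crank stands at three turns (18.85 rad) within a tenth of a turn (0.63 rad) (all of step 3 and x of pin_a in the frame of place_mid between -0.008 and 0.008 m and z of pin_a in the frame of place_mid between -0.005 and 0.005 m and y of pin_a in the frame of place_mid between -0.08 and 0.08 m and angle between the x axis of each of pin_a, pin_b, pin_c, pin_d, pin_e, pin_f and the x axis of place_mid, either way round below 0.12 rad and x of pin_b in the frame of place_mid between -0.008 and 0.008 m and z of pin_b in the frame of place_mid between -0.005 and 0.005 m and y of pin_b in the frame of place_mid between -0.08 and 0.08 m and x of pin_c in the frame of place_mid between -0.008 and 0.008 m and z of pin_c in the frame of place_mid between -0.005 and 0.005 m and y of pin_c in the frame of place_mid between -0.08 and 0.08 m and x of pin_d in the frame of place_mid between -0.008 and 0.008 m and z of pin_d in the frame of place_mid between -0.005 and 0.005 m and y of pin_d in the frame of place_mid between -0.08 and 0.08 m and x of pin_e in the frame of place_mid between -0.008 and 0.008 m and z of pin_e in the frame of place_mid between -0.005 and 0.005 m and y of pin_e in the frame of place_mid between -0.08 and 0.08 m and x of pin_f in the frame of place_mid between -0.008 and 0.008 m and z of pin_f in the frame of place_mid between -0.005 and 0.005 m and y of pin_f in the frame of place_mid between -0.08 and 0.08 m and linear speed of each of pin_a, pin_b, pin_c, pin_d, pin_e, pin_f below 0.03 m/s and not (velocity of joint crank above 0.1 rad/s)); the robot touches nothing.
It fails at once if the crank turned more than about an eighth of a turn too far (value of joint crank above 19.6996 rad).
It fails at once if a bystander moved by more than 30 mm (distance of any of timer_1, slides, cover_box, oil, jar from where it was at the start of the episode above 0.03 m).
Of pin_a, pin_b, pin_c, pin_d, pin_e, pin_f only 2 to 3 are there at a start; the rules pass over those that are not, and their reading is None.
At some moment in a run one of pin_a, pin_b, pin_c, pin_d, pin_e, pin_f may be knocked a few centimetres aside while the robot is not near it.
Once in a run the grip may slacken for a moment while it holds something.
It also fails if it takes over 210 s, if anything falls off the work surface, if the arm or the gripper's body presses on something with over 40 N, if the wrist force passes 120 N, or if a joint passes its speed limit or range.

ROBOT

A 7-joint arm with a two-finger parallel gripper is mounted at the origin on a cart in front of the work surface, level with it; the furniture and walls round the work are solid. World frame = base frame: x ahead of the robot, y to its left, z up, the work surface at z = 0. Lengths are in m, angles in rad, forces in N, time in s.
With the tool pointing down it reaches from about 0.425 to 0.95 m from the base axis. Payload 16.7 kg.
Tool frame: the origin (TCP) lies between the finger pads; the fingertips stand 22 mm ahead of it and the grasp point (between the pads) lies 3 mm ahead of it; z points along the fingers, y is the line along which they close (so a half turn about z gives the same grasp; the last joint's range is limited). The gripper opens to 94 mm and grips with 3 to 60 N. Pads are 16 mm wide; open, the fingers measure 119 mm over their backs; the gripper's body (75 mm by 177 mm) begins 78 mm behind the grasp point.
Start: joints at [-1.323, 0.426, 0.074, 1.606, -0.034, 1.111, -0.067], TCP at [0.261, 0.622, 0.227] pointing down, gripper open.
Joint ranges: [-2.85, 2.85], [-0.5, 2.14], [-1.23, 1.37], [0.21, 2.46], [-1.02, 4.16], [0.16, 2.05], [-2.73, 2.73]. Speed limits (rad/s): [1.89, 1.89, 2.39, 2.39, 3.01, 3.01, 3.01].

INTERFACE

Orientations are given as a rotation vector (axis times angle).
In Python, from bench import robot gives the robot as it stands.
- The arm moves only by the tool send_rows, never from a script. Its argument "series" is a list of rows, each an object with "travel": the shift along the tool's x, y, z in m, a list of three; "turn": the turn, a rotation vector about the tool's x, y, z in rad, a list of three; "fingers": the finger opening in m, from 0 to 0.094. A call has 1 to 12 rows; each row is the pose to reach, as a shift and turn from the pose commanded when the call began, along the tool's axes at that moment; what a row does not reach only later rows make up. A row lasts 1/8 s, in which the tool goes at most 62.5 mm and 10.7 degrees, less where a joint would pass 70% of its speed; a pose out of reach is approached as far as the arm can. A call with a gripper value outside its range is refused whole. The fingers move at their own pace and stop on an object; the grip force is fixed at half the most. Time passes only in rows, so rows that repeat a pose let the fingers close. It gives the time, the measured TCP pose, the force, the opening and the grip force at its end, in the units of the state.
- robot.sense(): the state, without advancing time (a new reading comes with each control period).
- robot.capture(name): name is "side" or "top"; returns a dict with "image" (400x640x3 uint8, red, green, blue), "intrinsics" (3x3 intrinsics, pixels), "R" (3x3) and "t" (3): a world point X has camera coordinates R X + t. Camera axes: x right, y down, z forward; pixel columns grow to the right and rows downward; lengths in m; the calibration is good to about 2 mm. A picture is of the moment at which its call begins. There is no depth.
- robot.finish_job(): hands the job in; it is judged then, once.
The state is a dict: "time": time; "qpos": joint angles; "dq": joint speeds; "joint_torque": joint torques, N m; "position": TCP position; "tool_rot": TCP orientation; "wrist_force": force on the tool from outside, world axes, zero at the start; "wrist_torque": the same for the moment, N m; "gripper_width": finger opening in m; "gripper_force": force on a finger pad.
Only numpy, scipy, OpenCV 4.12 (cv2) and the standard library are available. Lean on these libraries where they do the work, as an engineer would, in place of code of your own. Each camera call takes 0.05 s, during which the arm holds its last target. There are 200 camera calls.

## Working session

There is one attempt and no reset: what is moved stays moved. The work goes in short steps, Python scripts to look and compute and a tool call to move; the robot and the scene stay as the last step left them, time stands still between calls to the robot, and variables do not carry over. Pictures are saved under pics/ and viewed, at most 14 in all, crops included, and the job is handed in when it is done.

Besides the shell and the picture viewer there is one more tool, called after ">>>" in YAML: its name, and indented under it one key for each argument. send_rows: Moves the arm, as the interface text tells. Its arguments: {"type":"object","properties":{"series":{"type":"array"}},"required":["series"]}

```bash
mkdir -p pics; ls
python3 - <<'E'
from bench import robot
import cv2,numpy as np
np.set_printoptions(precision=4,suppress=True)
for n in("top","side"):
    c=robot.capture(n); cv2.imwrite(f"pics/{n}0.png",c["image"][:,:,::-1]); print(n,c["intrinsics"],c["R"],c["t"])
print(robot.sense())
E
```

```text
pics
top [[409.0802   0.     322.1174]
 [  0.     409.0802 198.3181]
 [  0.       0.       1.    ]] [[-0.0017 -0.9999  0.0171]
 [-0.9863 -0.0012 -0.1652]
 [ 0.1652 -0.0171 -0.9861]] [0.1227 0.6047 1.3103]
side [[388.4264   0.     308.2623]
 [  0.     388.4264 192.4079]
 [  0.       0.       1.    ]] [[ 0.9205 -0.3907  0.0071]
 [-0.1471 -0.3632 -0.92  ]
 [ 0.362   0.8459 -0.3918]] [-0.4944  0.252   0.8875]
{'time': 0.1, 'qpos': array([-1.3225,  0.4266,  0.0739,  1.6065, -0.0341,  1.1108, -0.0671]), 'dq': array([-0.0019, -0.0034, -0.0032, -0.002 , -0.0021,  0.0001, -0.0009]), 'joint_torque': array([  0.0084, -93.7469,   3.6768, -45.5045,  -0.0487,   0.0168,
         0.    ]), 'position': array([0.2614, 0.622 , 0.2269]), 'tool_rot': array([-0.6207, -3.0795,  0.0017]), 'wrist_force': array([ 0.0397, -0.2101,  1.7465]), 'wrist_torque': array([-0.0096,  0.0083, -0.0276]), 'gripper_force': 0.0, 'gripper_width': 0.09358406140545263}
```

View pics/top0.png

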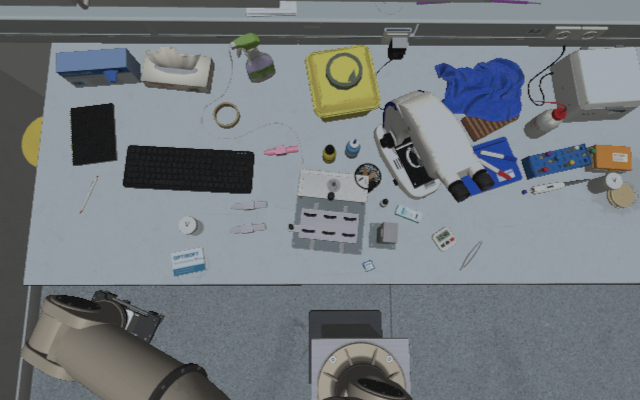

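View pics/side0.png

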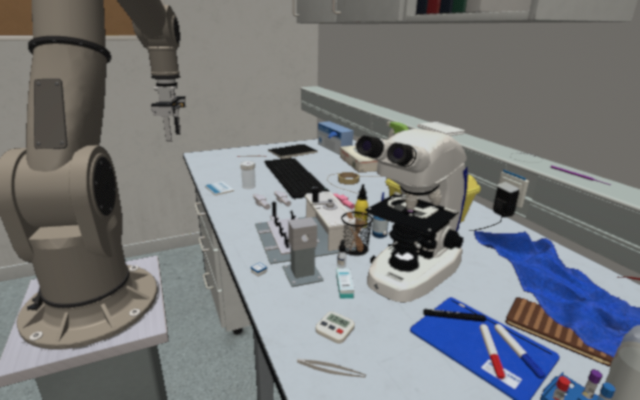

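```bash
cat > h.py <<'E'
import cv2,numpy as np
from scipy.spatial.transform import Rotation as Ro
from bench import robot
np.set_printoptions(precision=4,suppress=True)
def ray(c,uv):
    d=c["R"].T@np.linalg.solve(c["intrinsics"],[uv[0],uv[1],1.]); return -c["R"].T@c["t"],d
def onz(c,uv,z):
    o,d=ray(c,uv); return o+d*(z-o[2])/d[2]
def proj(c,X):
    p=c["intrinsics"]@(c["R"]@np.array(X)+c["t"]); return p[:2]/p[2]
def crop(c,x0,y0,x1,y1,s,name):
    cv2.imwrite("pics/"+name,cv2.resize(c["image"][y0:y1,x0:x1,::-1],None,fx=s,fy=s,interpolation=cv2.INTER_CUBIC))
E
python3 - <<'E'
from h import *
c=robot.capture("top"); crop(c,220,140,400,275,4.4,"topc.png")
c=robot.capture("side"); crop(c,230,170,390,290,5,"sidec.png")
E
```

```text
(no output)
```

View pics/topc.png

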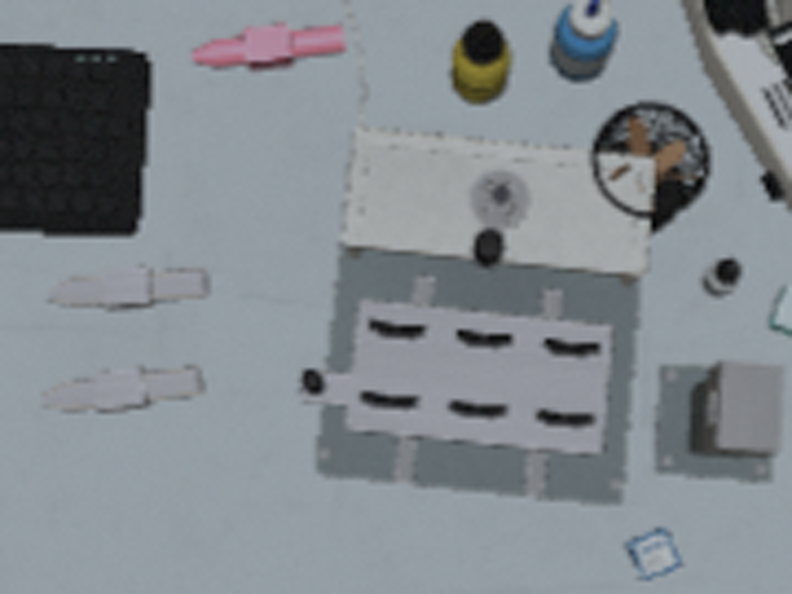

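View pics/sidec.png

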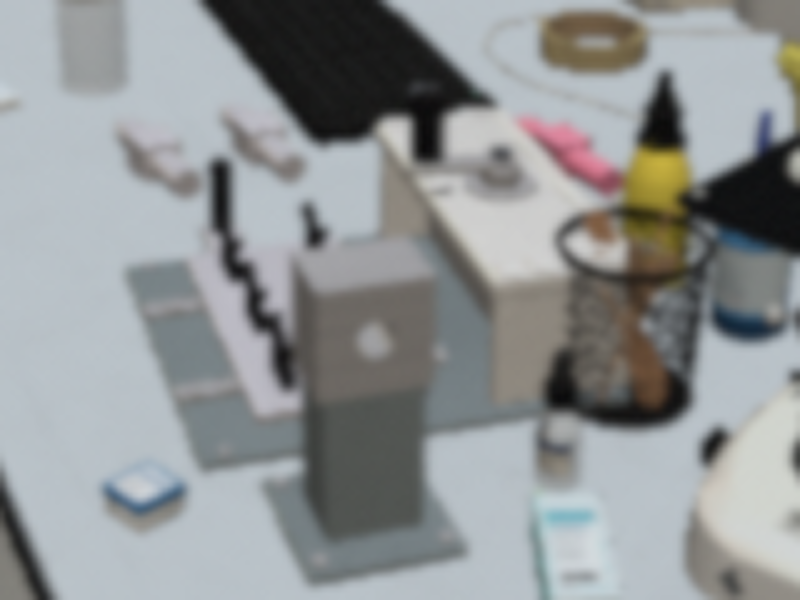

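Pixels (full frame): pin 1 at about (250,206), pin 2 at (249,228), both bare aluminium lying sideways with a tapering left end. The one at (281,150) is pink and so not meant. No third pin is visible. The polisher saddles are at about (310..350, 215..235), the handle at (291,227), the knob at (331,196), the gauge at (385,234). Now to measure.

```bash
cat >> h.py <<'E'
def pins(c,rois):
    hsv=cv2.cvtColor(c["image"],cv2.COLOR_RGB2HSV); out=[]
    for x0,y0,x1,y1 in rois:
        im=c["image"][y0:y1,x0:x1].astype(int); 
        m=((im[:,:,0]-im[:,:,2])>-6).astype(np.uint8)
        n,l,s,ce=cv2.connectedComponentsWithStats(m,connectivity=8)
        k=1+np.argmax(s[1:,4]); out.append(((l==k).astype(np.uint8),(x0,y0)))
    return out
E
python3 - <<'E'
from h import *
c=robot.capture("top")
print("cam",-c["R"].T@c["t"])
for m,(x0,y0) in pins(c,[(225,196,275,217),(225,219,275,240)]):
    p=np.argwhere(m)[:,::-1]+[x0,y0]
    X=np.array([onz(c,q,0.016) for q in p])[:,:2]
    mu=X.mean(0); w,v=np.linalg.eigh(np.cov(X.T)); a=v[:,1]*np.sign(v[1,1])
    s=(X-mu)@a; t=(X-mu)@[-a[1],a[0]]
    mid=mu+a*(s.max()+s.min())/2
    print(len(p),"mean",mu,"mid",mid,"ang",np.arctan2(a[1],a[0]),"len",np.ptp(s),"wid",np.ptp(t))
    s-= (s.max()+s.min())/2
    print("width profile",[np.round(np.sum((s>=b)&(s<b+.01))*9.6e-6/.01*1000,1) for b in np.arange(-.06,.06,.01)])
g=c["image"].max(2)
sub=(g<70).astype(np.uint8); n,l,st,ce=cv2.connectedComponentsWithStats(sub)
for k in range(1,n):
    if 285<ce[k][0]<360 and 185<ce[k][1]<245 and st[k,4]>3: print(ce[k],st[k],"z.05",onz(c,ce[k],.05),"z.07",onz(c,ce[k],.07)[:2],"z.154",onz(c,ce[k],.154)[:2])
K=lambda u,v:(u/4.4+220,v/4.4+140)
for nm,p,z in [("hubtop",(498,193),.12),("plateFL",(318,475),.008),("plateFR",(622,503),.008),("hoodFL",(343,245),.09),("hoodFR",(645,272),.09),("gaugetopC",(750,407),.15),("oil",(727,272),.08),("pencup",(650,160),.1)]: print(nm,onz(c,K(*p),z))
s=robot.sense(); print(Ro.from_rotvec(s["tool_rot"]).as_matrix())
E
```

```text
cam [0.3801 0.1458 1.3899]
22 mean [0.5772 0.3492] mid [0.5773 0.3491] ang 1.7139663553341975 len 0.06759738808614743 wid 0.006309082464005953
width profile [np.float64(0.0), np.float64(0.0), np.float64(1.9), np.float64(2.9), np.float64(2.9), np.float64(2.9), np.float64(2.9), np.float64(2.9), np.float64(2.9), np.float64(1.9), np.float64(0.0), np.float64(0.0)]
10 mean [0.4956 0.4088] mid [0.4956 0.4088] ang 1.5705555489533962 len 0.030025463553889922 wid 5.391909507927205e-17
width profile [np.float64(0.0), np.float64(0.0), np.float64(0.0), np.float64(0.0), np.float64(1.9), np.float64(2.9), np.float64(2.9), np.float64(1.9), np.float64(0.0), np.float64(0.0), np.float64(0.0), np.float64(0.0)]
[330.4667 196.0889] [328 192   6   9  45] z.05 [0.6121 0.0947 0.05  ] z.07 [0.6086 0.0955] z.154 [0.5941 0.0987]
[309.4074 214.2963] [304 213  12   4  27] z.05 [0.5511 0.1645 0.05  ] z.07 [0.5485 0.1643] z.154 [0.5378 0.1631]
[329.4615 216.3462] [324 215  12   4  26] z.05 [0.5443 0.0984 0.05  ] z.07 [0.5418 0.0991] z.154 [0.5315 0.1021]
[349.3571 218.4286] [344 217  12   4  28] z.05 [0.5374 0.0328 0.05  ] z.07 [0.5351 0.0345] z.154 [0.5252 0.0415]
[290.5882 226.1176] [289 224   4   5  17] z.05 [0.512  0.2261 0.05  ] z.07 [0.51   0.2249] z.154 [0.5017 0.2199]
[307.5833 230.3333] [302 229  12   3  24] z.05 [0.4981 0.1703 0.05  ] z.07 [0.4964 0.17  ] z.154 [0.489  0.1684]
[327.72 232.4 ] [322 231  12   4  25] z.05 [0.4913 0.1043 0.05  ] z.07 [0.4897 0.105 ] z.154 [0.4827 0.1076]
[347.96 234.52] [342 233  12   4  25] z.05 [0.4844 0.038  0.05  ] z.07 [0.4828 0.0396] z.154 [0.4763 0.0464]
hubtop [0.6393 0.0886 0.12  ]
plateFL [0.4427 0.2222 0.008 ]
plateFR [ 0.4213 -0.0096  0.008 ]
hoodFL [0.6064 0.2011 0.09  ]
hoodFR [ 0.5866 -0.0202  0.09  ]
gaugetopC [ 0.4827 -0.0833  0.15  ]
oil [ 0.5882 -0.0822  0.08  ]
pencup [ 0.6683 -0.0242  0.1   ]
[[-0.9219  0.3875 -0.0002]
 [ 0.3875  0.9219 -0.0006]
 [-0.     -0.0007 -1.    ]]
```

Run:
```python
from h import *
c=robot.capture("top"); S=robot.capture("side")
im=c["image"].astype(int)
for x0,y0,x1,y1 in [(222,194,276,218),(222,218,276,241)]:
    d=(im[y0:y1,x0:x1,0]-im[y0:y1,x0:x1,2]).astype(float); bg=np.median(d)
    t,_=cv2.threshold((d-d.min()).astype(np.uint8),0,1,cv2.THRESH_OTSU); t+=d.min()
    m=(d>t).astype(np.uint8)
    n,l,s,ce=cv2.connectedComponentsWithStats(m); k=1+np.argmax(s[1:,4]); m=(l==k)
    print("bg",bg,"thr",t,s[k]); print("\n".join("".join(".#"[v] for v in r) for r in m))
    p=np.argwhere(m)[:,::-1]+[x0,y0]
    X=np.array([onz(c,q,0.014) for q in p])[:,:2]
    mu=X.mean(0); w,v=np.linalg.eigh(np.cov(X.T)); a=v[:,1]*np.sign(v[1,1])
    s=(X-mu)@a; print("mean",mu,"mid",mu+a*(s.max()+s.min())/2,"ang",np.arctan2(a[1],a[0]),"len",np.ptp(s))
# side view predictions in sidec crop coords
g=lambda X:(proj(S,X)-[230,170])*5
ex=np.array([.9945,-.105,0]);ey=np.array([.105,.9945,0]);o=np.array([.5775,.0951,0])
for n,X in [("axis top .12",o+.07*ex+[0,0,.12]),("plateFL",o-.14*ex+.118*ey+[0,0,.008]),("plateFR",o-.14*ex-.118*ey+[0,0,.008]),("hoodFR top",o+.025*ex-.113*ey+[0,0,.09]),("knobtop",o+.025*ex+[0,0,.154]),("saddleRfront",[.4844,.038,.055]),("handletop",[.510,.225,.07])]: print(n,g(X))
o,d=ray(S,(230+428/5,170+90/5)); print("knobtop side ray at z.154",o+d*(.154-o[2])/d[2])
for n,p,z in [("gauge top FL",(375,0),0)]: pass
```

```text
bg -16.0 thr -13.0 [  9   6  37  11 273]Traceback (most recent call last):
  File "<stdin>", line 9, in <module>
  File "<stdin>", line 9, in <genexpr>
  File "<stdin>", line 9, in <genexpr>
TypeError: string indices must be integers, not 'numpy.bool'
```

Run:
```python
from h import *
c=robot.capture("top"); S=robot.capture("side")
im=c["image"].astype(int)
for x0,y0,x1,y1 in [(222,194,276,218),(222,218,276,241)]:
    d=(im[y0:y1,x0:x1,0]-im[y0:y1,x0:x1,2]).astype(float); bg=np.median(d)
    t,_=cv2.threshold((d-d.min()).astype(np.uint8),0,1,cv2.THRESH_OTSU); t+=d.min()
    m=(d>t).astype(np.uint8)
    n,l,s,ce=cv2.connectedComponentsWithStats(m); k=1+np.argmax(s[1:,4]); m=(l==k)
    print("bg",bg,"thr",t,s[k]); print("\n".join("".join(".#"[int(v)] for v in r) for r in m))
    p=np.argwhere(m)[:,::-1]+[x0,y0]
    X=np.array([onz(c,q,0.014) for q in p])[:,:2]
    mu=X.mean(0); w,v=np.linalg.eigh(np.cov(X.T)); a=v[:,1]*np.sign(v[1,1])
    s=(X-mu)@a; print("mean",mu,"mid",mu+a*(s.max()+s.min())/2,"ang",np.arctan2(a[1],a[0]),"len",np.ptp(s))
g=lambda X:(proj(S,X)-[230,170])*5
ex=np.array([.9945,-.105,0]);ey=np.array([.105,.9945,0]);o=np.array([.5775,.0951,0])
for n,X in [("axis top .12",o+.07*ex+[0,0,.12]),("plateFL",o-.14*ex+.118*ey+[0,0,.008]),("plateFR",o-.14*ex-.118*ey+[0,0,.008]),("hoodFR top",o+.025*ex-.113*ey+[0,0,.09]),("knobtop",o+.025*ex+[0,0,.154]),("saddleRfront",[.4844,.038,.055]),("handletop",[.510,.225,.07])]: print(n,g(X))
o,d=ray(S,(230+428/5,170+90/5)); print("knobtop side ray at z.154",o+d*(.154-o[2])/d[2])
```

```text
bg -16.0 thr -13.0 [  9   6  37  11 279]
......................................................
......................................................
......................................................
......................................................
......................................................
......................................................
..............................##...........#..........
....................##..#.#...###..##########.........
................##..#########################.........
.............#################################........
...........###################################........
..........##.#################################........
..........####################################........
.........####################################.........
.........#############################................
.............####################.....................
......................########........................
......................................................
......................................................
..............
[... 1300 characters left out ...]
........................
......................................................
......................................................
......................................................
......................................................
......................................................
......................................................
mean [0.5086 0.3708] mid [0.5084 0.3726] ang 1.694586972925484 len 0.1236223484595087
axis top .12 [505.9609 136.5906]
plateFL [127.7039 262.1706]
plateFR [204.3093 459.607 ]
hoodFR top [497.8478 277.8101]
knobtop [434.576   91.4841]
saddleRfront [277.3703 322.4991]
handletop [214.6233 160.5383]
knobtop side ray at z.154 [0.5997 0.096  0.154 ]
```

```bash
cat >> h.py <<'E'
def plan(*goals):
    """goals: (x,y,z,angle of tool y); prints travel and turn for each from the present pose"""
    s=robot.sense(); R0=Ro.from_rotvec(s["tool_rot"]).as_matrix(); p0=s["position"]
    print("t",round(s["time"],2),"p",p0,"yaw",np.arctan2(R0[1,1],R0[0,1]),"tilt",R0[:,2],"q",s["qpos"],"F",s["wrist_force"],"w",s["gripper_width"],s["gripper_force"])
    for x,y,z,a in goals:
        G=np.array([[np.sin(a),np.cos(a),0],[-np.cos(a),np.sin(a),0],[0,0,-1.]])
        print("travel",R0.T@(np.array([x,y,z])-p0),"turn",Ro.from_matrix(R0.T@G).as_rotvec())
E
python3 -c "
from h import *
plan((.5866,.37,.2,.078),(.5866,.37,.12,.078))"
```

```text
t 0.45 p [0.2615 0.6222 0.2274] yaw 1.1729424758750486 tilt [-0.0001 -0.0001 -1.    ] q [-1.3225  0.4261  0.0739  1.606  -0.0341  1.1108 -0.0671] F [ 0.0548  0.0229 -0.8262] w 0.09432742983383632 0.0Traceback (most recent call last):
  File "<string>", line 3, in <module>
    plan((.5866,.37,.2,.078),(.5866,.37,.12,.078))
    ~~~~^^^^^^^^^^^^^^^^^^^^^^^^^^^^^^^^^^^^^^^^^^
  File "h.py", line 27, in plan
    print("travel",R0.T@(np.array([x,y,z])-p0),"turn",Ro.from_matrix(R0.T@G).as_rotvec())
                                                      ~~~~~~~~~~~~~~^^^^^^^^
  File "scipy/spatial/transform/_rotation.pyx", line 1143, in scipy.spatial.transform._rotation.Rotation.from_matrix
ValueError: Non-positive determinant (left-handed or null coordinate frame) in rotation matrix 0: [[-0.4581 -0.8889 -0.    ]
 [-0.8889  0.4581  0.0001]
 [ 0.0001 -0.0001  1.    ]].
```

```bash
sed -i 's/\[\[np.sin(a),np.cos(a),0\],\[-np.cos(a),/[[-np.sin(a),np.cos(a),0],[np.cos(a),/' h.py
python3 -c "
from h import *
plan((.5866,.37,.2,.078),(.5866,.37,.12,.078))"
```

```text
t 0.45 p [0.2615 0.6222 0.2274] yaw 1.1729424758750486 tilt [-0.0001 -0.0001 -1.    ] q [-1.3225  0.4261  0.0739  1.606  -0.0341  1.1108 -0.0671] F [ 0.0548  0.0229 -0.8262] w 0.09432742983383632 0.0
travel [-0.3975 -0.1066  0.0274] turn [-0.0001  0.0001  1.0949]
travel [-0.3975 -0.1065  0.1074] turn [-0.0001  0.0001  1.0949]
```

>>> send_rows:
  series:
    - {"travel": [-0.2, -0.053, 0.0], "turn": [0, 0, 0.55], "fingers": 0.07}
    - {"travel": [-0.3975, -0.1065, 0.027], "turn": [0, 0, 1.095], "fingers": 0.07}
    - {"travel": [-0.3975, -0.1065, 0.027], "turn": [0, 0, 1.095], "fingers": 0.07}
    - {"travel": [-0.3975, -0.1065, 0.027], "turn": [0, 0, 1.095], "fingers": 0.07}
    - {"travel": [-0.3975, -0.1065, 0.027], "turn": [0, 0, 1.095], "fingers": 0.07}
    - {"travel": [-0.3975, -0.1065, 0.027], "turn": [0, 0, 1.095], "fingers": 0.07}
    - {"travel": [-0.3975, -0.1065, 0.027], "turn": [0, 0, 1.095], "fingers": 0.07}
    - {"travel": [-0.3975, -0.1065, 0.027], "turn": [0, 0, 1.095], "fingers": 0.07}
    - {"travel": [-0.3975, -0.1065, 0.107], "turn": [0, 0, 1.095], "fingers": 0.07}
    - {"travel": [-0.3975, -0.1065, 0.107], "turn": [0, 0, 1.095], "fingers": 0.07}
    - {"travel": [-0.3975, -0.1065, 0.107], "turn": [0, 0, 1.095], "fingers": 0.07}
    - {"travel": [-0.3975, -0.1065, 0.107], "turn": [0, 0, 1.095], "fingers": 0.07}

```text
time: 1.95
position: [0.5874, 0.3709, 0.1225]
tool_rot: [2.132, 2.306, 0.003]
wrist_force: [-0.5, 0.3, 0.3]
gripper_width: 0.0699
gripper_force: 0.0
```

Run:
```python
from h import *
plan((.5866,.37,.027,.078))
c=robot.capture("side"); print(proj(c,[.5866,.37,.014]),proj(c,[.5084,.3726,.014]))
a=cv2.resize(c["image"][130:250,200:360,::-1],None,fx=4,fy=4,interpolation=cv2.INTER_CUBIC)
t=robot.capture("top"); b=cv2.resize(t["image"][170:270,200:300,::-1],None,fx=4,fy=4,interpolation=cv2.INTER_CUBIC)
cv2.imwrite("pics/g1.png",a); cv2.imwrite("pics/g1t.png",b)
```

```text
t 1.95 p [0.5874 0.3709 0.1225] yaw 0.07835413791931621 tilt [ 0.0017  0.0014 -1.    ] q [-0.9132  0.5795  0.3667  1.6627 -0.2453  0.9428 -0.3783] F [-0.4528  0.3065  0.3279] w 0.06985063039884362 0.0
travel [-0.001  -0.001   0.0955] turn [ 0.0018 -0.0012  0.0004]
[280.9693 197.495 ] [259.9248 200.5599]
```

View pics/g1.png

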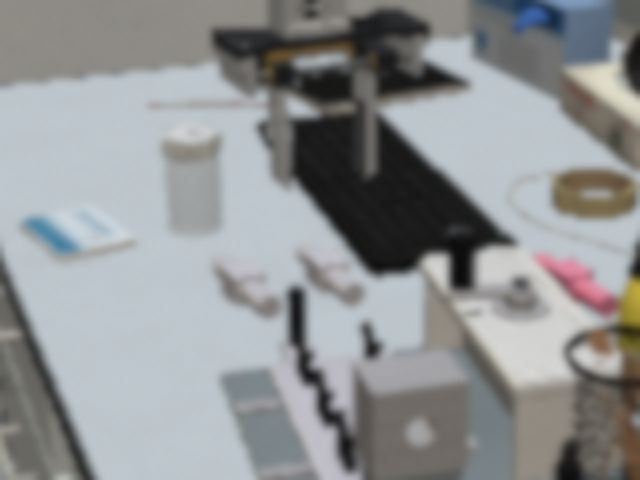

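>>> send_rows:
  series:
    - {"travel": [0, 0, 0.04], "turn": [0, 0, 0], "fingers": 0.07}
    - {"travel": [0, 0, 0.07], "turn": [0, 0, 0], "fingers": 0.07}
    - {"travel": [0, 0, 0.09], "turn": [0, 0, 0], "fingers": 0.07}
    - {"travel": [0, 0, 0.0955], "turn": [0, 0, 0], "fingers": 0.07}
    - {"travel": [0, 0, 0.0955], "turn": [0, 0, 0], "fingers": 0.07}
    - {"travel": [0, 0, 0.0955], "turn": [0, 0, 0], "fingers": 0.02}
    - {"travel": [0, 0, 0.0955], "turn": [0, 0, 0], "fingers": 0.02}
    - {"travel": [0, 0, 0.0955], "turn": [0, 0, 0], "fingers": 0.02}
    - {"travel": [0, 0, 0.0955], "turn": [0, 0, 0], "fingers": 0.02}
    - {"travel": [0, 0, 0.0955], "turn": [0, 0, 0], "fingers": 0.02}
    - {"travel": [0, 0, 0.0955], "turn": [0, 0, 0], "fingers": 0.02}

```text
time: 3.42
position: [0.5867, 0.3701, 0.0251]
tool_rot: [2.133, 2.306, 0.0]
wrist_force: [0.1, -0.4, 1.9]
gripper_width: 0.0277
gripper_force: 30.0
```

>>> send_rows:
  series:
    - {"travel": [0, 0, -0.02], "turn": [0, 0, 0], "fingers": 0.02}
    - {"travel": [0, 0, -0.06], "turn": [0, 0, 0], "fingers": 0.02}
    - {"travel": [0, 0, -0.11], "turn": [0, 0, 0], "fingers": 0.02}
    - {"travel": [0, 0, -0.16], "turn": [0, 0, 0], "fingers": 0.02}
    - {"travel": [0, 0, -0.175], "turn": [0, 0, 0], "fingers": 0.02}
    - {"travel": [0, 0, -0.175], "turn": [0, 0, 0], "fingers": 0.02}

```text
time: 4.18
position: [0.5868, 0.3703, 0.2013]
tool_rot: [2.133, 2.306, 0.003]
wrist_force: [0.5, 0.8, -1.6]
gripper_width: 0.0279
gripper_force: 30.0
```

Run:
```python
from h import *
plan((.5246,.1674,.2,-1.676))
c=robot.capture("side"); s=robot.sense(); p=s["position"]-[0,0,.011]
print("pin px",proj(c,p),proj(c,p+[-.0047,.06,0]),proj(c,p-[-.0047,.06,0]))
a=cv2.resize(c["image"][130:250,200:360,::-1],None,fx=4,fy=4,interpolation=cv2.INTER_CUBIC)
t=robot.capture("top"); print("top",proj(t,p),proj(t,p+[-.0047,.06,0]),proj(t,p-[-.0047,.06,0]))
b=cv2.resize(t["image"][150:270,210:330,::-1],None,fx=4,fy=4,interpolation=cv2.INTER_CUBIC)
cv2.imwrite("pics/l1.png",a); cv2.imwrite("pics/l1t.png",b)
```

```text
t 4.17 p [0.5868 0.3703 0.2013] yaw 0.0780305625197784 tilt [ 0.0012  0.0013 -1.    ] q [-0.9351  0.5016  0.3973  1.6019 -0.2131  1.0793 -0.403 ] F [ 0.4663  0.7795 -1.5637] w 0.02794073326825765 29.99973177909851
travel [-0.1974 -0.0779  0.0009] turn [-0.0001 -0.0021  1.754 ]
pin px [279.8465 151.1506] [273.0799 146.703 ] [287.1278 155.9366]
top [239.6071 196.5772] [219.2556 198.1141] [259.8981 195.0448]
```

View pics/l1.png

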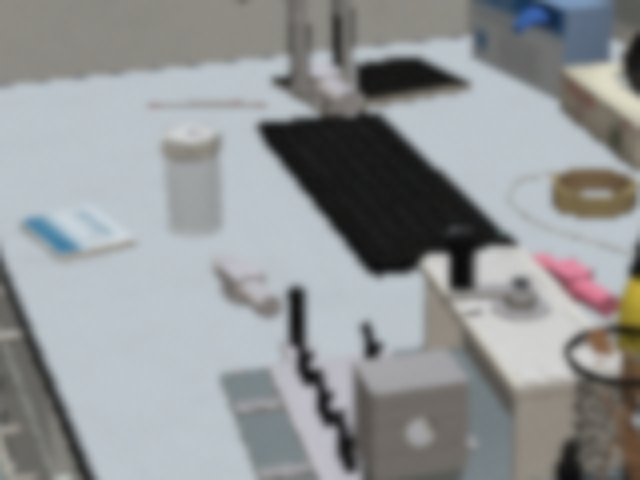

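>>> send_rows:
  series:
    - {"travel": [-0.02, -0.008, 0], "turn": [0, 0, 0.175], "fingers": 0.02}
    - {"travel": [-0.04, -0.016, 0], "turn": [0, 0, 0.35], "fingers": 0.02}
    - {"travel": [-0.06, -0.024, 0], "turn": [0, 0, 0.525], "fingers": 0.02}
    - {"travel": [-0.08, -0.032, 0], "turn": [0, 0, 0.7], "fingers": 0.02}
    - {"travel": [-0.1, -0.04, 0], "turn": [0, 0, 0.875], "fingers": 0.02}
    - {"travel": [-0.12, -0.048, 0], "turn": [0, 0, 1.05], "fingers": 0.02}
    - {"travel": [-0.14, -0.056, 0], "turn": [0, 0, 1.225], "fingers": 0.02}
    - {"travel": [-0.16, -0.064, 0], "turn": [0, 0, 1.4], "fingers": 0.02}
    - {"travel": [-0.18, -0.07, 0], "turn": [0, 0, 1.575], "fingers": 0.02}
    - {"travel": [-0.1974, -0.0779, 0.04], "turn": [0, 0, 1.754], "fingers": 0.02}
    - {"travel": [-0.1974, -0.0779, 0.07], "turn": [0, 0, 1.754], "fingers": 0.02}
    - {"travel": [-0.1974, -0.0779, 0.08], "turn": [0, 0, 1.754], "fingers": 0.02}

```text
time: 5.78
position: [0.5229, 0.1665, 0.1176]
tool_rot: [3.134, -0.165, -0.005]
wrist_force: [0.0, -0.2, -1.3]
gripper_width: 0.0276
gripper_force: 30.0
```

Run:
```python
from h import *
plan((.5246,.1674,.061,-1.676))
c=robot.capture("side"); s=robot.sense(); p=s["position"]-[0,0,.011]; e=np.array([.9945,-.105,0])*.06
f=lambda X:(proj(c,X)+.5-[240,160])*6-.5
print("pin crop px",f(p),f(p+e),f(p-e))
for n,X in [("saddles",(.5511,.1645,.05)),("",(.4981,.1703,.05))]: print(f(X))
crop(c,240,160,365,255,6,"p1.png")
```

```text
t 5.78 p [0.5229 0.1665 0.1176] yaw -1.6760749417646967 tilt [-0.0033 -0.0028 -1.    ] q [-1.0515  0.4632  0.8     2.0212 -0.4426  0.8403 -1.6756] F [ 0.0395 -0.2201 -1.3402] w 0.027594563479805555 29.999806880950928
travel [ 0.0017 -0.0013  0.0566] turn [ 0.0031  0.003  -0.0001]
pin crop px [259.1709 229.4291] [373.426  216.3056] [141.7101 242.9208]
[313.501  322.8292]
[212.5281 335.4552]
```

View pics/p1.png

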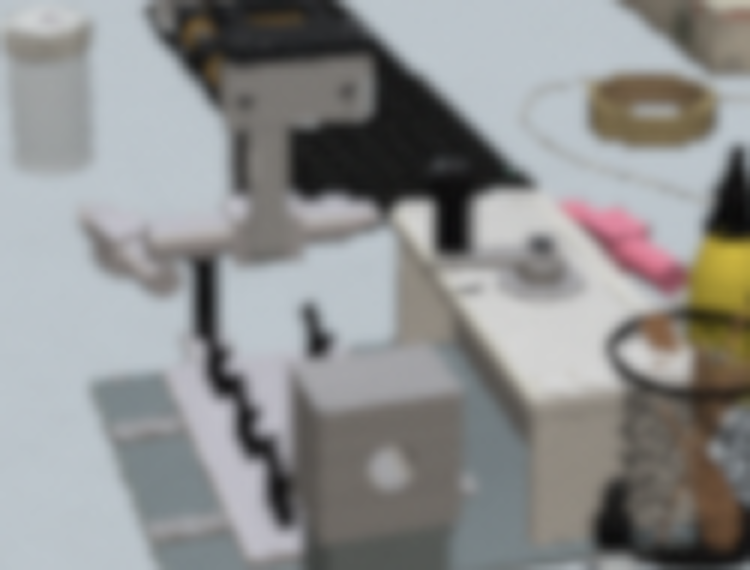

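The side view shows the pin held level over the left place, its tapered tip at (378,212) towards the hood and its square end at (150,242). It sits about 2–3 mm forward in the grip, so I'll compensate.

>>> send_rows:
  series:
    - {"travel": [-0.002, 0, 0.01], "turn": [0, 0, 0], "fingers": 0.02}
    - {"travel": [-0.002, 0, 0.025], "turn": [0, 0, 0], "fingers": 0.02}
    - {"travel": [-0.002, 0, 0.038], "turn": [0, 0, 0], "fingers": 0.02}
    - {"travel": [-0.002, 0, 0.046], "turn": [0, 0, 0], "fingers": 0.02}
    - {"travel": [-0.002, 0, 0.051], "turn": [0, 0, 0], "fingers": 0.02}
    - {"travel": [-0.002, 0, 0.055], "turn": [0, 0, 0], "fingers": 0.02}
    - {"travel": [-0.002, 0, 0.055], "turn": [0, 0, 0], "fingers": 0.02}

```text
time: 6.7
position: [0.5224, 0.1674, 0.0649]
tool_rot: [3.137, -0.165, -0.0]
wrist_force: [-0.2, -1.1, -1.6]
gripper_width: 0.0274
gripper_force: 30.0
```

Run:
```python
from h import *
plan((.5226,.1676,.061,-1.676))
```

```text
t 6.7 p [0.5224 0.1674 0.0649] yaw -1.6760961869686173 tilt [-0.0001 -0.0001 -1.    ] q [-0.9893  0.5365  0.7243  2.054  -0.526   0.7402 -1.6103] F [-0.2297 -1.05   -1.6283] w 0.02742281845463006 29.999756813049316
travel [ 0.0002 -0.0003  0.0039] turn [ 0.0001  0.0001 -0.0001]
```

No contact yet. Going down a little further, then releasing.

>>> send_rows:
  series:
    - {"travel": [0, 0, 0.002], "turn": [0, 0, 0], "fingers": 0.02}
    - {"travel": [0, 0, 0.003], "turn": [0, 0, 0], "fingers": 0.02}
    - {"travel": [0, 0, 0.004], "turn": [0, 0, 0], "fingers": 0.02}
    - {"travel": [0, 0, 0.004], "turn": [0, 0, 0], "fingers": 0.02}

```text
time: 7.2
position: [0.5224, 0.1674, 0.061]
tool_rot: [3.137, -0.165, 0.0]
wrist_force: [-0.0, -0.6, -0.7]
gripper_width: 0.028
gripper_force: 30.0
```

>>> send_rows:
  series:
    - {"travel": [0, 0, 0], "turn": [0, 0, 0], "fingers": 0.042}
    - {"travel": [0, 0, 0], "turn": [0, 0, 0], "fingers": 0.042}
    - {"travel": [0, 0, 0], "turn": [0, 0, 0], "fingers": 0.042}
    - {"travel": [0, 0, 0], "turn": [0, 0, 0], "fingers": 0.042}
    - {"travel": [0, 0, -0.03], "turn": [0, 0, 0], "fingers": 0.042}
    - {"travel": [0, 0, -0.08], "turn": [0, 0, 0], "fingers": 0.042}
    - {"travel": [0, 0, -0.14], "turn": [0, 0, 0], "fingers": 0.042}
    - {"travel": [0, 0, -0.14], "turn": [0, 0, 0], "fingers": 0.042}

```text
time: 8.2
position: [0.5243, 0.1679, 0.2046]
tool_rot: [-3.133, 0.165, -0.007]
wrist_force: [-0.1, 0.1, -0.2]
gripper_width: 0.0421
gripper_force: 0.0
```

```bash
cat >> h.py <<'E'
def pinm(c,roi,z):
    x0,y0,x1,y1=roi; im=c["image"].astype(int)
    d=im[y0:y1,x0:x1,0]-im[y0:y1,x0:x1,2]
    n,l,s,ce=cv2.connectedComponentsWithStats((d>-13).astype(np.uint8)); k=1+np.argmax(s[1:,4])
    p=np.argwhere(l==k)[:,::-1]+[x0,y0]; X=np.array([onz(c,q,z) for q in p])[:,:2]
    mu=X.mean(0); w,v=np.linalg.eigh(np.cov(X.T)); a=v[:,1]*np.sign(v[1,1]); s=(X-mu)@a
    print("mean",mu,"mid",mu+a*(s.max()+s.min())/2,"ang",np.arctan2(a[1],a[0]),"len",np.ptp(s),len(p))
E
python3 - <<'E'
from h import *
t=robot.capture("top"); c=robot.capture("side")
pinm(t,(222,218,276,241),.014)
plan((.5084,.3726,.2,.124),(.5084,.3726,.1,.124))
a=cv2.resize(t["image"][150:270,280:380,::-1],None,fx=4,fy=4,interpolation=cv2.INTER_CUBIC)
b=cv2.resize(c["image"][180:270,240:330,::-1],None,fx=4.4,fy=5.3334,interpolation=cv2.INTER_CUBIC)
cv2.imwrite("pics/r1.png",np.hstack([a,b]))
E
```

```text
mean [0.5086 0.3711] mid [0.5084 0.3726] ang 1.6911910563280024 len 0.12365086930956964 281
t 8.3 p [0.5223 0.1678 0.2012] yaw -1.6754451211374348 tilt [ 0.0004  0.0011 -1.    ] q [-1.1533  0.3457  0.9028  1.9563 -0.3251  0.9899 -1.7732] F [ 0.3664 -0.6351  0.0516] w 0.04178105397061364 0.0
travel [-0.0352 -0.2022  0.0014] turn [-0.0006 -0.0013 -1.7994]
travel [-0.0352 -0.2021  0.1014] turn [-0.0006 -0.0013 -1.7994]
```

View pics/r1.png

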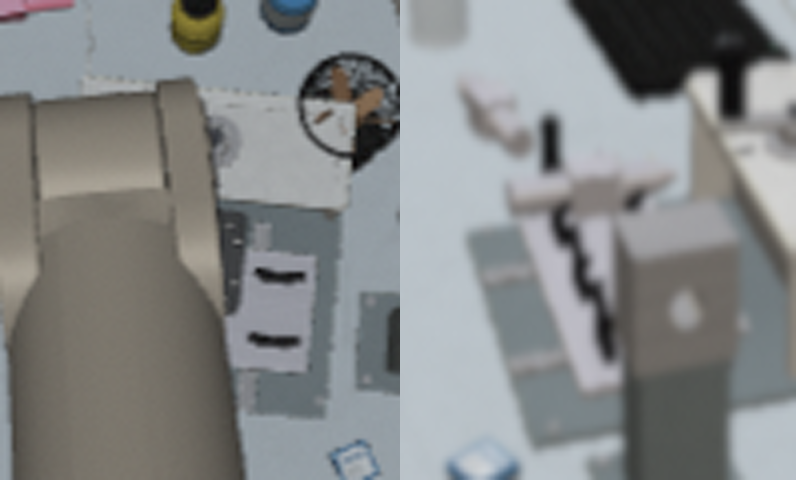

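>>> send_rows:
  series:
    - {"travel": [-0.004, -0.02, 0], "turn": [0, 0, -0.18], "fingers": 0.065}
    - {"travel": [-0.007, -0.04, 0], "turn": [0, 0, -0.36], "fingers": 0.065}
    - {"travel": [-0.011, -0.06, 0], "turn": [0, 0, -0.54], "fingers": 0.065}
    - {"travel": [-0.014, -0.08, 0], "turn": [0, 0, -0.72], "fingers": 0.065}
    - {"travel": [-0.018, -0.1, 0], "turn": [0, 0, -0.9], "fingers": 0.065}
    - {"travel": [-0.021, -0.12, 0], "turn": [0, 0, -1.08], "fingers": 0.065}
    - {"travel": [-0.025, -0.14, 0], "turn": [0, 0, -1.26], "fingers": 0.065}
    - {"travel": [-0.028, -0.16, 0], "turn": [0, 0, -1.44], "fingers": 0.065}
    - {"travel": [-0.032, -0.18, 0], "turn": [0, 0, -1.62], "fingers": 0.065}
    - {"travel": [-0.0356, -0.2044, 0.03], "turn": [0, 0, -1.7975], "fingers": 0.065}
    - {"travel": [-0.0356, -0.2044, 0.08], "turn": [0, 0, -1.7975], "fingers": 0.065}
    - {"travel": [-0.0356, -0.2044, 0.1], "turn": [0, 0, -1.7975], "fingers": 0.065}

```text
time: 9.8
position: [0.5067, 0.373, 0.0971]
tool_rot: [-2.083, -2.351, 0.009]
wrist_force: [-0.2, 0.5, 1.0]
gripper_width: 0.0648
gripper_force: 0.0
```

Run:
```python
from h import *
plan((.5083,.3745,.027,.122))
c=robot.capture("side"); crop(c,220,150,340,240,6,"g2.png")
f=lambda X:(proj(c,X)+.5-[220,150])*6-.5
p=np.array([.5083,.3745,.014]); e=np.array([-.0073,.0596,0]); print(f(p),f(p+e),f(p-e))
```

```text
t 9.8 p [0.5067 0.373  0.0971] yaw 0.12109029201690436 tilt [-0.0043 -0.0039 -1.    ] q [-1.0171  0.5194  0.3731  1.833  -0.245   0.8403 -0.4021] F [-0.2462  0.5121  0.9841] w 0.0648052997298357 0.0
travel [0.0016 0.0021 0.07  ] turn [-0.0047  0.0033 -0.0009]
[240.9723 304.6654] [201.8159 269.5555] [282.9309 342.2878]
```

View pics/g2.png

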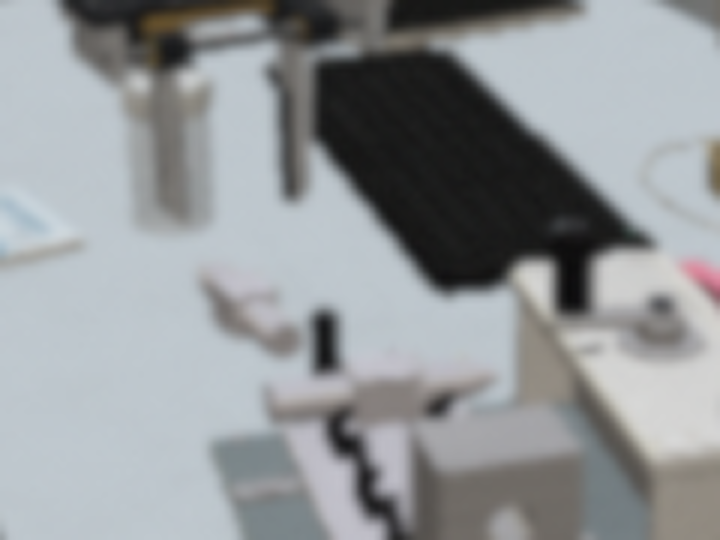

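>>> send_rows:
  series:
    - {"travel": [0, 0, 0.03], "turn": [0, 0, 0], "fingers": 0.065}
    - {"travel": [0, 0, 0.055], "turn": [0, 0, 0], "fingers": 0.065}
    - {"travel": [0, 0, 0.07], "turn": [0, 0, 0], "fingers": 0.065}
    - {"travel": [0, 0, 0.075], "turn": [0, 0, 0], "fingers": 0.065}
    - {"travel": [0, 0, 0.075], "turn": [0, 0, 0], "fingers": 0.065}
    - {"travel": [0, 0, 0.075], "turn": [0, 0, 0], "fingers": 0.02}
    - {"travel": [0, 0, 0.075], "turn": [0, 0, 0], "fingers": 0.02}
    - {"travel": [0, 0, 0.075], "turn": [0, 0, 0], "fingers": 0.02}
    - {"travel": [0, 0, 0.075], "turn": [0, 0, 0], "fingers": 0.02}
    - {"travel": [0, 0, 0.075], "turn": [0, 0, 0], "fingers": 0.02}
    - {"travel": [0, 0, 0.075], "turn": [0, 0, 0], "fingers": 0.02}

```text
time: 11.22
position: [0.5086, 0.3745, 0.0261]
tool_rot: [2.083, 2.352, 0.0]
wrist_force: [-0.2, 0.8, 3.8]
gripper_width: 0.0276
gripper_force: 30.0
```

>>> send_rows:
  series:
    - {"travel": [0, 0, -0.02], "turn": [0, 0, 0], "fingers": 0.02}
    - {"travel": [0, 0, -0.06], "turn": [0, 0, 0], "fingers": 0.02}
    - {"travel": [0, 0, -0.11], "turn": [0, 0, 0], "fingers": 0.02}
    - {"travel": [0, 0, -0.16], "turn": [0, 0, 0], "fingers": 0.02}
    - {"travel": [0, 0, -0.175], "turn": [0, 0, 0], "fingers": 0.02}
    - {"travel": [0, 0, -0.175], "turn": [0, 0, 0], "fingers": 0.02}

```text
time: 11.98
position: [0.5086, 0.3746, 0.2021]
tool_rot: [-2.082, -2.352, -0.003]
wrist_force: [-0.3, 0.5, -1.9]
gripper_width: 0.028
gripper_force: 30.0
```

Run:
```python
from h import *
plan((.5178,.1014,.2,-1.676))
```

```text
t 11.97 p [0.5086 0.3746 0.2021] yaw 0.12154702723819938 tilt [ 0.001   0.0014 -1.    ] q [-1.0587  0.3999  0.4218  1.7534 -0.188   1.0264 -0.4473] F [-0.3443  0.5042 -1.8707] w 0.027979308952841186 29.999602138996124
travel [-0.2723 -0.024   0.0017] turn [-0.0003 -0.002   1.7975]
```

>>> send_rows:
  series:
    - {"travel": [-0.027, -0.0024, 0], "turn": [0, 0, 0.18], "fingers": 0.02}
    - {"travel": [-0.054, -0.0048, 0], "turn": [0, 0, 0.36], "fingers": 0.02}
    - {"travel": [-0.081, -0.007, 0], "turn": [0, 0, 0.54], "fingers": 0.02}
    - {"travel": [-0.108, -0.0096, 0], "turn": [0, 0, 0.72], "fingers": 0.02}
    - {"travel": [-0.135, -0.012, 0], "turn": [0, 0, 0.9], "fingers": 0.02}
    - {"travel": [-0.162, -0.0144, 0], "turn": [0, 0, 1.08], "fingers": 0.02}
    - {"travel": [-0.19, -0.0168, 0], "turn": [0, 0, 1.26], "fingers": 0.02}
    - {"travel": [-0.217, -0.019, 0], "turn": [0, 0, 1.44], "fingers": 0.02}
    - {"travel": [-0.245, -0.0216, 0], "turn": [0, 0, 1.62], "fingers": 0.02}
    - {"travel": [-0.2723, -0.024, 0.04], "turn": [0, 0, 1.7975], "fingers": 0.02}
    - {"travel": [-0.2723, -0.024, 0.07], "turn": [0, 0, 1.7975], "fingers": 0.02}
    - {"travel": [-0.2723, -0.024, 0.08], "turn": [0, 0, 1.7975], "fingers": 0.02}

```text
time: 13.48
position: [0.516, 0.1004, 0.1186]
tool_rot: [3.135, -0.166, -0.006]
wrist_force: [-0.3, 0.2, -2.2]
gripper_width: 0.0275
gripper_force: 30.0
```

Run:
```python
from h import *
plan((.5178,.1014,.062,-1.676))
c=robot.capture("side"); s=robot.sense(); p=s["position"]-[0,0,.012]; e=np.array([.9945,-.105,0])*.06
f=lambda X:(proj(c,X)+.5-[240,160])*6-.5
print("pin crop px",f(p),f(p+e),f(p-e), "nearcollar",f(p-[.0015,.014,0]))
crop(c,240,160,365,255,6,"p2.png")
```

```text
t 13.47 p [0.516  0.1004 0.1186] yaw -1.6765171038557771 tilt [-0.0037 -0.0025 -1.    ] q [-0.9744  0.4285  0.8271  2.0714 -0.4283  0.8218 -1.5685] F [-0.3004  0.188  -2.1813] w 0.02753688768784415 29.99970316886902
travel [ 0.0019 -0.0013  0.0566] turn [ 0.0029  0.0034 -0.0005]
pin crop px [291.5453 283.1169] [411.2022 268.5495] [168.3538 298.1147] nearcollar [298.814  295.2673]
```

View pics/p2.png

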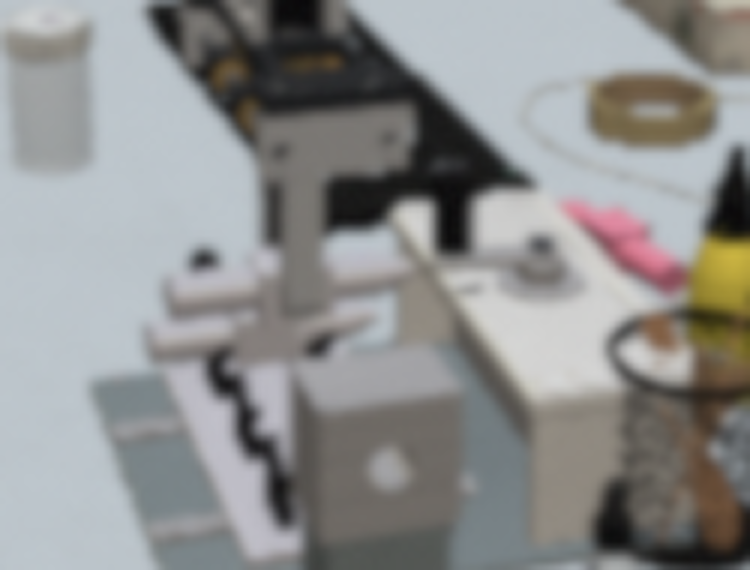

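The pin is aligned over the middle place, taper towards the hood (tip about (415,265), square end about (168,293)). Lowering it.

>>> send_rows:
  series:
    - {"travel": [0, 0, 0.012], "turn": [0, 0, 0], "fingers": 0.02}
    - {"travel": [0, 0, 0.027], "turn": [0, 0, 0], "fingers": 0.02}
    - {"travel": [0, 0, 0.04], "turn": [0, 0, 0], "fingers": 0.02}
    - {"travel": [0, 0, 0.048], "turn": [0, 0, 0], "fingers": 0.02}
    - {"travel": [0, 0, 0.053], "turn": [0, 0, 0], "fingers": 0.02}
    - {"travel": [0, 0, 0.056], "turn": [0, 0, 0], "fingers": 0.02}
    - {"travel": [0, 0, 0.059], "turn": [0, 0, 0], "fingers": 0.02}
    - {"travel": [0, 0, 0.059], "turn": [0, 0, 0], "fingers": 0.02}

```text
time: 14.52
position: [0.5178, 0.1014, 0.0621]
tool_rot: [-3.137, 0.165, -0.0]
wrist_force: [-0.1, 0.6, -1.4]
gripper_width: 0.0277
gripper_force: 30.0
```

>>> send_rows:
  series:
    - {"travel": [0, 0, 0], "turn": [0, 0, 0], "fingers": 0.042}
    - {"travel": [0, 0, 0], "turn": [0, 0, 0], "fingers": 0.042}
    - {"travel": [0, 0, 0], "turn": [0, 0, 0], "fingers": 0.042}
    - {"travel": [0, 0, 0], "turn": [0, 0, 0], "fingers": 0.042}
    - {"travel": [0, 0, -0.03], "turn": [0, 0, 0], "fingers": 0.042}
    - {"travel": [0, 0, -0.08], "turn": [0, 0, 0], "fingers": 0.042}
    - {"travel": [0, 0, -0.14], "turn": [0, 0, 0], "fingers": 0.042}
    - {"travel": [0, -0.06, -0.14], "turn": [0, 0, 0], "fingers": 0.0}
    - {"travel": [-0.04, -0.12, -0.14], "turn": [0, 0, 0], "fingers": 0.0}
    - {"travel": [-0.06, -0.18, -0.14], "turn": [0, 0, 0], "fingers": 0.0}
    - {"travel": [-0.06, -0.24, -0.14], "turn": [0, 0, 0], "fingers": 0.0}
    - {"travel": [-0.06, -0.24, -0.14], "turn": [0, 0, 0], "fingers": 0.0}

```text
time: 16.02
position: [0.4819, 0.351, 0.2013]
tool_rot: [3.137, -0.155, -0.0]
wrist_force: [0.5, -0.1, -0.8]
gripper_width: 0.0007
gripper_force: 0.0
```

Run:
```python
from h import *
t=robot.capture("top"); c=robot.capture("side")
ex=np.array([.9945,-.105,0]); h=np.array([.510,.225,0]); q=h-.03*ex
plan((q[0],q[1],.12,-1.676),(q[0],q[1],.065,-1.676))
a=cv2.resize(t["image"][170:270,270:370,::-1],None,fx=4,fy=4,interpolation=cv2.INTER_CUBIC)
b=cv2.resize(c["image"][180:270,240:330,::-1],None,fx=4.4445,fy=4.4445,interpolation=cv2.INTER_CUBIC)
cv2.imwrite("pics/r2.png",np.hstack([a,b]))
# triangulate handle top centre
m=(c["image"].max(2)<60).astype(np.uint8); n,l,st,ce=cv2.connectedComponentsWithStats(m)
for k in range(1,n):
    if 260<ce[k][0]<290 and 190<ce[k][1]<225 and st[k,4]>4: print(st[k],ce[k],onz(c,(st[k,0]+st[k,2]/2-.5,st[k,1]+1.),.07))
m=(t["image"].max(2)<60).astype(np.uint8); n,l,st,ce=cv2.connectedComponentsWithStats(m)
for k in range(1,n):
    if 280<ce[k][0]<297 and 215<ce[k][1]<235 and st[k,4]>4: print(st[k],ce[k],onz(t,(st[k,0]+st[k,2]/2-.5,st[k,1]+2.),.07))
```

```text
t 16.12 p [0.483  0.3467 0.2016] yaw -1.6746568306673602 tilt [-0.    -0.001 -1.   ] q [-1.3842  0.4301  0.858   1.8533 -0.3758  1.0299 -2.0478] F [-0.0695 -0.3142 -0.6394] w 0.0006773494276554942 0.0
travel [0.0095 0.1181 0.0817] turn [ 0.001  -0.0001  0.0013]
travel [0.0095 0.1181 0.1367] turn [ 0.001  -0.0001  0.0013]
[273 203   2   8  16] [273.5 206.5] [0.5072 0.2107 0.07  ]
[289 224   4   5  16] [290.5    226.1875] [0.5104 0.2252 0.07  ]
```

View pics/r2.png

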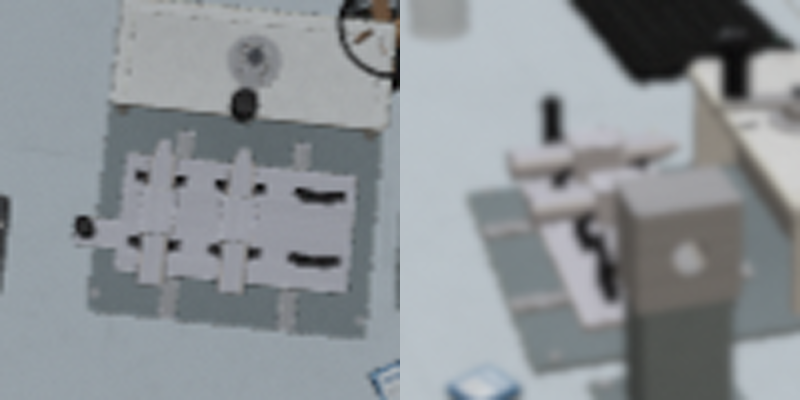

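Both pins are seated with tapers towards the hood; the handle is at about (291,227). Going behind the handle.

>>> send_rows:
  series:
    - {"travel": [0.0, 0.05, 0.0], "turn": [0, 0, 0], "fingers": 0.0}
    - {"travel": [0.0, 0.1, 0.0], "turn": [0, 0, 0], "fingers": 0.0}
    - {"travel": [0.004, 0.118, 0.03], "turn": [0, 0, 0], "fingers": 0.0}
    - {"travel": [0.004, 0.118, 0.08], "turn": [0, 0, 0], "fingers": 0.0}
    - {"travel": [0.004, 0.118, 0.12], "turn": [0, 0, 0], "fingers": 0.0}
    - {"travel": [0.004, 0.118, 0.137], "turn": [0, 0, 0], "fingers": 0.0}
    - {"travel": [0.004, 0.118, 0.137], "turn": [0, 0, 0], "fingers": 0.0}

```text
time: 17.0
position: [0.4748, 0.2272, 0.065]
tool_rot: [3.136, -0.168, -0.001]
wrist_force: [-0.0, -0.3, 1.7]
gripper_width: 0.0004
gripper_force: 0.0
```

>>> send_rows:
  series:
    - {"travel": [0.01, 0, 0], "turn": [0, 0, 0], "fingers": 0.0}
    - {"travel": [0.018, 0, 0], "turn": [0, 0, 0], "fingers": 0.0}
    - {"travel": [0.024, 0, 0], "turn": [0, 0, 0], "fingers": 0.0}
    - {"travel": [0.03, 0, 0], "turn": [0, 0, 0], "fingers": 0.0}
    - {"travel": [0.036, 0, 0], "turn": [0, 0, 0], "fingers": 0.0}
    - {"travel": [0.042, 0, 0], "turn": [0, 0, 0], "fingers": 0.0}
    - {"travel": [0.048, 0, 0], "turn": [0, 0, 0], "fingers": 0.0}
    - {"travel": [0.054, 0, 0], "turn": [0, 0, 0], "fingers": 0.0}
    - {"travel": [0.059, 0, 0], "turn": [0, 0, 0], "fingers": 0.0}
    - {"travel": [0.064, 0, 0], "turn": [0, 0, 0], "fingers": 0.0}
    - {"travel": [0.07, 0, 0], "turn": [0, 0, 0], "fingers": 0.0}
    - {"travel": [0.07, 0, 0], "turn": [0, 0, 0], "fingers": 0.0}

```text
time: 18.5
position: [0.545, 0.2207, 0.065]
tool_rot: [3.137, -0.166, 0.001]
wrist_force: [0.3, 0.1, 0.7]
gripper_width: 0.0005
gripper_force: 0.0
```

Run:
```python
from h import *
t=robot.capture("top"); plan()
```

```text
t 18.55 p [0.5447 0.2207 0.0649] yaw -1.6764560373377027 tilt [ 0.0004 -0.0004 -1.    ] q [-1.0325  0.5912  0.7161  1.9655 -0.5436  0.7846 -1.6792] F [ 0.4148 -0.8044  0.9954] w 0.00047093886110015603 0.0
```

>>> send_rows:
  series:
    - {"travel": [0.005, 0, 0], "turn": [0, 0, 0], "fingers": 0.0}
    - {"travel": [0.01, 0, 0], "turn": [0, 0, 0], "fingers": 0.0}
    - {"travel": [0.014, 0, 0], "turn": [0, 0, 0], "fingers": 0.0}
    - {"travel": [0.016, 0, 0], "turn": [0, 0, 0], "fingers": 0.0}
    - {"travel": [0.018, 0, 0], "turn": [0, 0, 0], "fingers": 0.0}

```text
time: 19.18
position: [0.5595, 0.2194, 0.0646]
tool_rot: [-3.137, 0.164, 0.01]
wrist_force: [-27.2, 0.7, 23.0]
gripper_width: 0.0008
gripper_force: 13.7
```

Run:
```python
from h import *
t=robot.capture("top"); c=robot.capture("side")
a=cv2.resize(t["image"][170:270,270:370,::-1],None,fx=4,fy=4,interpolation=cv2.INTER_CUBIC)
b=cv2.resize(c["image"][180:270,240:330,::-1],None,fx=4.4445,fy=4.4445,interpolation=cv2.INTER_CUBIC)
cv2.imwrite("pics/h1.png",np.hstack([a,b]))
```

```text
(no output)
```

View pics/h1.png

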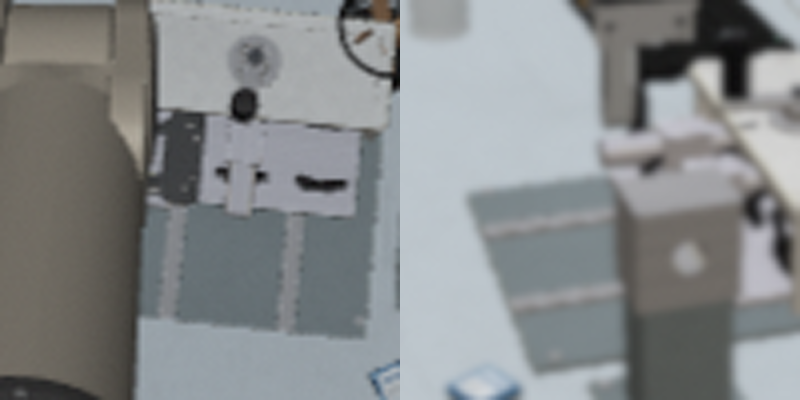

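```bash
cat >> h.py <<'E'
def carr():
    t=robot.capture("top"); ex=np.array([.9945,-.105,0])
    g=t["image"].max(2); n,l,st,ce=cv2.connectedComponentsWithStats((g<70).astype(np.uint8))
    for k in range(1,n):
        if 335<ce[k][0]<360 and 185<ce[k][1]<245 and 10<st[k,4]<60: print(st[k],ce[k],"travel right saddle",(onz(t,ce[k],.05)-[.4844,.038,.05])@ex)
    # front edge of the carriage plate (pale against grey), columns right of mid pin
    im=t["image"].astype(int)
    for u in (334,340,346,352): print(u,[tuple(im[v,u]) and int(im[v,u].sum()/3) for v in range(214,250)])
E
python3 -c "
from h import *
carr(); plan()"
```

```text
[344 214  12   4  28] [349.3571 215.4286] travel right saddle 0.06318978050862727
334 [37, 84, 142, 157, 156, 158, 157, 153, 89, 108, 108, 110, 108, 108, 111, 111, 111, 110, 110, 111, 110, 109, 110, 111, 110, 108, 111, 109, 110, 110, 110, 110, 111, 110, 108, 106]
340 [157, 155, 158, 157, 157, 156, 157, 157, 144, 107, 108, 107, 109, 109, 104, 113, 110, 106, 116, 119, 117, 118, 126, 119, 108, 109, 122, 113, 117, 127, 134, 133, 141, 141, 132, 132]
346 [52, 28, 36, 86, 157, 157, 156, 157, 148, 89, 110, 113, 112, 110, 109, 109, 109, 108, 109, 110, 110, 109, 109, 110, 111, 111, 110, 111, 111, 110, 110, 108, 109, 108, 110, 110]
352 [142, 33, 26, 62, 128, 156, 157, 156, 160, 155, 104, 110, 111, 111, 110, 110, 109, 111, 111, 111, 110, 110, 111, 112, 111, 112, 110, 110, 110, 110, 111, 111, 111, 111, 111, 109]
t 19.32 p [0.5594 0.2195 0.0645] yaw -1.6753019019657989 tilt [-0.0062  0.0004 -1.    ] q [-1.0047  0.6115  0.7091  1.9304 -0.5479  0.8072 -1.666 ] F [-20.4317   0.1408  14.7901] w 0.00020464367078213417 10.300579369068146
```

>>> send_rows:
  series:
    - {"travel": [0.001, 0, 0], "turn": [0, 0, 0], "fingers": 0.0}
    - {"travel": [0.002, 0, 0], "turn": [0, 0, 0], "fingers": 0.0}
    - {"travel": [0.002, 0, 0], "turn": [0, 0, 0], "fingers": 0.0}

```text
time: 19.7
position: [0.5597, 0.2196, 0.0644]
tool_rot: [-3.137, 0.163, 0.015]
wrist_force: [-31.0, 0.8, 25.2]
gripper_width: 0.0005
gripper_force: 16.0
```

```bash
python3 - <<'E'
from h import *
t=robot.capture("top"); g=cv2.cvtColor(t["image"],cv2.COLOR_RGB2GRAY).astype(float); print(robot.sense()["position"],robot.sense()["wrist_force"])
ex=np.array([.9945,-.105,0]); ey=np.array([.105,.9945,0])
# profiles along polisher x at y=-.045 and -.085 (right part), fixed plane height
for y in (-.03,-.085,-.1):
    for z,lo,hi,nm in ((.006,-.16,-.12,"plate front"),(.09,0.0,.05,"hood front")):
        xs=np.arange(lo,hi,.0005); P=[np.array([0,.1520,z])+0*ex for _ in xs]
        pts=np.array([proj(t,(.560+x)*ex+(.1552+y)*ey+[0,0,z]) for x in xs],np.float32)
        v=cv2.remap(g.astype(np.float32),pts[:,0:1],pts[:,1:2],cv2.INTER_LINEAR)[:,0]
        v=cv2.GaussianBlur(v[:,None],(1,7),0)[:,0]; d=np.gradient(v); k=np.argsort(-abs(d))[0]; print(nm,y,xs[k],d[k])
print("y of mid",np.array([.5178,.1014,0])@ey)
E
python3 -c "
from h import *
carr()" | head -1
```

```text
[0.5597 0.2195 0.0644] [-31.8528  -0.467   25.7591]
plate front -0.03 -0.14049999999999999 -3.6152344
hood front -0.03 0.024 7.161583
plate front -0.085 -0.141 -4.3841476
hood front -0.085 0.0235 6.28759
plate front -0.1 -0.1425 -4.256897
hood front -0.1 0.025 8.74913
y of mid 0.1552113
[344 214  12   4  28] [349.3571 215.4286] travel right saddle 0.06318978050862727
```

The push met a hard stop: it moved no further under more force, and the saddles moved to about 68 mm by the image scale. A square end would stop it at 64 mm or less. Backing off and going above the knob to remeasure.

>>> send_rows:
  series:
    - {"travel": [-0.01, 0, 0], "turn": [0, 0, 0], "fingers": 0.0}
    - {"travel": [-0.03, 0, 0], "turn": [0, 0, 0], "fingers": 0.0}
    - {"travel": [-0.03, 0, -0.05], "turn": [0, 0, 0], "fingers": 0.0}
    - {"travel": [-0.03, 0, -0.11], "turn": [0, 0, 0], "fingers": 0.0}
    - {"travel": [-0.03, 0, -0.17], "turn": [0, 0, 0], "fingers": 0.03}
    - {"travel": [-0.06, -0.05, -0.2], "turn": [0, 0, 0], "fingers": 0.05}
    - {"travel": [-0.08, -0.1, -0.2], "turn": [0, 0, 0], "fingers": 0.05}
    - {"travel": [-0.08, -0.16, -0.2], "turn": [0, 0, 0], "fingers": 0.05}
    - {"travel": [-0.08, -0.16, -0.2], "turn": [0, 0, 0], "fingers": 0.05}

```text
time: 20.92
position: [0.5004, 0.3917, 0.2642]
tool_rot: [3.138, -0.155, 0.001]
wrist_force: [-0.4, -0.1, 0.8]
gripper_width: 0.0468
gripper_force: 0.0
```

Run:
```python
from h import *
t=robot.capture("top"); c=robot.capture("side")
a=cv2.resize(t["image"][165:245,280:370,::-1],None,fx=4.4445,fy=4.4445,interpolation=cv2.INTER_CUBIC)
b=cv2.resize(c["image"][165:245,270:360,::-1],None,fx=4.4445,fy=4.4445,interpolation=cv2.INTER_CUBIC)
cv2.imwrite("pics/k1.png",np.hstack([a,b]))
carr()
for nm,I,box in (("top",t,(320,345,185,205)),("side",c,(305,325,180,205))):
    n,l,st,ce=cv2.connectedComponentsWithStats((I["image"].max(2)<70).astype(np.uint8))
    for k in range(1,n):
        if box[0]<ce[k][0]<box[1] and box[2]<ce[k][1]<box[3]: print(nm,st[k],ce[k],onz(I,ce[k],.132))
plan((.598,.0965,.2,-1.676))
```

```text
[344 214  12   4  28] [349.3571 215.4286] travel right saddle 0.06318978050862727
334 [37, 83, 140, 156, 154, 155, 156, 152, 88, 107, 108, 105, 106, 107, 109, 108, 109, 108, 109, 108, 108, 109, 108, 108, 110, 108, 110, 108, 108, 108, 108, 109, 108, 107, 106, 107]
340 [154, 155, 156, 156, 155, 154, 155, 155, 142, 104, 106, 107, 107, 107, 102, 110, 109, 104, 112, 117, 115, 118, 123, 117, 106, 108, 120, 112, 115, 125, 133, 131, 139, 137, 129, 130]
346 [52, 29, 36, 83, 154, 154, 155, 156, 148, 88, 111, 110, 110, 107, 107, 107, 108, 107, 107, 107, 107, 109, 107, 108, 111, 109, 108, 110, 109, 109, 109, 108, 108, 108, 109, 108]
352 [140, 34, 24, 61, 126, 153, 154, 154, 158, 155, 101, 108, 110, 109, 108, 107, 109, 110, 109, 110, 110, 109, 109, 110, 111, 109, 108, 109, 109, 110, 109, 109, 109, 109, 108, 108]
top [328 192   6   8  41] [330.5122 195.9024] [0.5985 0.0977 0.132 ]
t 21.07 p [0.502  0.3856 0.265 ] yaw -1.6770700834856116 tilt [ 0.0005 -0.0005 -1.    ] q [-1.3961  0.4373  0.8756  1.6981 -0.3593  1.1763 -2.1032] F [-0.864  -0.3498  0.4575] w 0.04992623601106931 0.0
travel [0.1261 0.2773 0.0651] turn [ 0.0004 -0.0005 -0.0011]
```

View pics/k1.png

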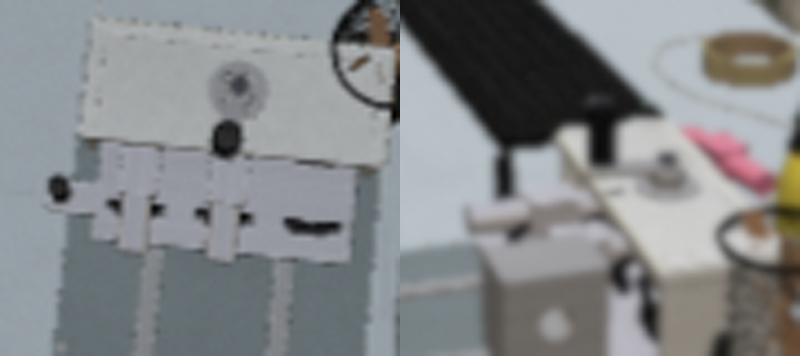

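Both pins remain seated and the carriage is under the hood; the knob is at (330.5,196), about (0.598, 0.098) m. Moving over it.

>>> send_rows:
  series:
    - {"travel": [0.026, 0.055, 0.0], "turn": [0, 0, 0], "fingers": 0.05}
    - {"travel": [0.05, 0.11, 0.0], "turn": [0, 0, 0], "fingers": 0.05}
    - {"travel": [0.076, 0.165, 0.0], "turn": [0, 0, 0], "fingers": 0.05}
    - {"travel": [0.1, 0.22, 0.02], "turn": [0, 0, 0], "fingers": 0.05}
    - {"travel": [0.126, 0.2766, 0.05], "turn": [0, 0, 0], "fingers": 0.05}
    - {"travel": [0.126, 0.2766, 0.06], "turn": [0, 0, 0], "fingers": 0.05}
    - {"travel": [0.126, 0.2766, 0.06], "turn": [0, 0, 0], "fingers": 0.05}
    - {"travel": [0.126, 0.2766, 0.06], "turn": [0, 0, 0], "fingers": 0.05}

```text
time: 22.08
position: [0.5978, 0.0993, 0.2056]
tool_rot: [-3.137, 0.163, -0.001]
wrist_force: [0.5, 0.7, -0.6]
gripper_width: 0.0496
gripper_force: 0.0
```

```bash
python3 -c "
from h import *
plan((.598,.097,.145,-1.676))"
```

```text
t 22.07 p [0.5978 0.0993 0.2056] yaw -1.6748499905833827 tilt [ 0.0005  0.0007 -1.    ] q [-0.9257  0.453   0.8755  1.8251 -0.3987  1.0496 -1.5712] F [ 0.5065  0.6799 -0.6378] w 0.04962656690145218 0.0
travel [0.0004 0.0023 0.0606] turn [-0.0008 -0.0005  0.0011]
```

>>> send_rows:
  series:
    - {"travel": [0, 0.002, 0.02], "turn": [0, 0, 0], "fingers": 0.05}
    - {"travel": [0, 0.002, 0.04], "turn": [0, 0, 0], "fingers": 0.05}
    - {"travel": [0, 0.002, 0.055], "turn": [0, 0, 0], "fingers": 0.05}
    - {"travel": [0, 0.002, 0.06], "turn": [0, 0, 0], "fingers": 0.05}
    - {"travel": [0, 0.002, 0.06], "turn": [0, 0, 0], "fingers": 0.015}
    - {"travel": [0, 0.002, 0.06], "turn": [0, 0, 0], "fingers": 0.015}
    - {"travel": [0, 0.002, 0.06], "turn": [0, 0, 0], "fingers": 0.015}
    - {"travel": [0, 0.002, 0.06], "turn": [0, 0, 0], "fingers": 0.015}
    - {"travel": [0, 0.002, 0.06], "turn": [0, 0, 0], "fingers": 0.015}

```text
time: 23.2
position: [0.5978, 0.0964, 0.1453]
tool_rot: [-3.137, 0.165, -0.001]
wrist_force: [-0.6, 1.5, 6.5]
gripper_width: 0.0214
gripper_force: 30.0
```

```bash
cat >> h.py <<'E'
AX=np.array([.6425,.0883])
def circ(th0,ths,ax=AX,r=.045):
    s=robot.sense(); R0=Ro.from_rotvec(s["tool_rot"]).as_matrix()
    ex=np.array([.9945,-.105]);ey=np.array([.105,.9945])
    f=lambda t: ax+r*(-np.cos(t)*ex+np.sin(t)*ey)
    for t in ths: print(round(t,3),(R0.T@np.append(f(t)-f(th0),0))[:2].round(4).tolist())
E
python3 -c "
from h import *
plan()
p=robot.sense()['position'][:2]-AX; ex=np.array([.9945,-.105]);ey=np.array([.105,.9945])
print('r',np.hypot(*p),'theta',np.arctan2(p@ey,-p@ex))
circ(.1,.1+np.arange(1,13)*np.pi/6)"
```

```text
t 23.2 p [0.5978 0.0964 0.1453] yaw -1.6759548006509126 tilt [ 0.0005  0.0004 -1.    ] q [-0.8743  0.5214  0.8201  1.8777 -0.4667  0.9444 -1.5144] F [-0.5771  1.5185  6.4551] w 0.0214363110686336 30.001066625118256
r 0.0454265815367125 theta 0.07305129618095522
0.624 [0.0082, -0.0218]
1.147 [0.0263, -0.0365]
1.671 [0.0493, -0.0403]
2.194 [0.0711, -0.032]
2.718 [0.0858, -0.014]
3.242 [0.0896, 0.009]
3.765 [0.0813, 0.0308]
4.289 [0.0633, 0.0455]
4.812 [0.0403, 0.0493]
5.336 [0.0185, 0.041]
5.86 [0.0038, 0.023]
6.383 [0.0, 0.0]
```

>>> send_rows:
  series:
    - {"travel": [0.003, -0.0115, 0], "turn": [0, 0, 0], "fingers": 0.015}
    - {"travel": [0.0082, -0.0218, 0], "turn": [0, 0, 0], "fingers": 0.015}
    - {"travel": [0.0165, -0.0304, 0], "turn": [0, 0, 0], "fingers": 0.015}
    - {"travel": [0.0263, -0.0365, 0], "turn": [0, 0, 0], "fingers": 0.015}
    - {"travel": [0.038, -0.04, 0], "turn": [0, 0, 0], "fingers": 0.015}
    - {"travel": [0.0493, -0.0403, 0], "turn": [0, 0, 0], "fingers": 0.015}
    - {"travel": [0.0493, -0.0403, 0], "turn": [0, 0, 0], "fingers": 0.015}
    - {"travel": [0.0493, -0.0403, 0], "turn": [0, 0, 0], "fingers": 0.015}

```text
time: 24.2
position: [0.6517, 0.1323, 0.1454]
tool_rot: [-3.136, 0.164, -0.002]
wrist_force: [1.4, 4.7, 4.4]
gripper_width: 0.0216
gripper_force: 30.0
```

```bash
cat >> h.py <<'E'
def th():
    plan(); p=robot.sense()['position'][:2]-AX; ex=np.array([.9945,-.105]);ey=np.array([.105,.9945])
    print('r',np.hypot(*p),'theta',np.arctan2(p@ey,-p@ex))
E
python3 -c "
from h import *
th(); circ(1.671,1.671+np.arange(1,13)*np.pi/6)"
```

```text
t 24.2 p [0.6517 0.1323 0.1454] yaw -1.6752583769866431 tilt [ 0.0016  0.0012 -1.    ] q [-0.8431  0.6113  0.7878  1.7367 -0.5038  1.0055 -1.5435] F [1.4305 4.6542 4.3612] w 0.021610025281171563 30.001367032527924
r 0.04493533649231803 theta 1.671714329745987
2.195 [0.0218, 0.0083]
2.718 [0.0365, 0.0263]
3.242 [0.0402, 0.0493]
3.765 [0.032, 0.0711]
4.289 [0.0139, 0.0858]
4.813 [-0.0091, 0.0895]
5.336 [-0.0308, 0.0813]
5.86 [-0.0456, 0.0632]
6.383 [-0.0493, 0.0402]
6.907 [-0.041, 0.0185]
7.431 [-0.023, 0.0037]
7.954 [0.0, 0.0]
```

Forces are low and the radius holds. One full turn from here.

>>> send_rows:
  series:
    - {"travel": [0.0218, 0.0083, 0], "turn": [0, 0, 0], "fingers": 0.015}
    - {"travel": [0.0365, 0.0263, 0], "turn": [0, 0, 0], "fingers": 0.015}
    - {"travel": [0.0402, 0.0493, 0], "turn": [0, 0, 0], "fingers": 0.015}
    - {"travel": [0.032, 0.0711, 0], "turn": [0, 0, 0], "fingers": 0.015}
    - {"travel": [0.0139, 0.0858, 0], "turn": [0, 0, 0], "fingers": 0.015}
    - {"travel": [-0.0091, 0.0895, 0], "turn": [0, 0, 0], "fingers": 0.015}
    - {"travel": [-0.0308, 0.0813, 0], "turn": [0, 0, 0], "fingers": 0.015}
    - {"travel": [-0.0456, 0.0632, 0], "turn": [0, 0, 0], "fingers": 0.015}
    - {"travel": [-0.0493, 0.0402, 0], "turn": [0, 0, 0], "fingers": 0.015}
    - {"travel": [-0.041, 0.0185, 0], "turn": [0, 0, 0], "fingers": 0.015}
    - {"travel": [-0.023, 0.0037, 0], "turn": [0, 0, 0], "fingers": 0.015}
    - {"travel": [0, 0, 0], "turn": [0, 0, 0], "fingers": 0.015}

```text
time: 25.7
position: [0.6516, 0.1328, 0.1452]
tool_rot: [-3.137, 0.162, 0.001]
wrist_force: [-5.0, -11.6, 9.1]
gripper_width: 0.0215
gripper_force: 30.0
```

```bash
python3 -c "
from h import *
th()"
```

```text
t 25.7 p [0.6516 0.1328 0.1452] yaw -1.6739210090801109 tilt [-0.0005  0.0001 -1.    ] q [-0.8432  0.6126  0.7871  1.735  -0.5028  1.0078 -1.544 ] F [ -5.0439 -11.6217   9.0658] w 0.02148203114069069 30.026673674583435
r 0.045443589057699074 theta 1.6671438790909323
```

>>> send_rows:
  series:
    - {"travel": [0.0218, 0.0083, 0], "turn": [0, 0, 0], "fingers": 0.015}
    - {"travel": [0.0365, 0.0263, 0], "turn": [0, 0, 0], "fingers": 0.015}
    - {"travel": [0.0402, 0.0493, 0], "turn": [0, 0, 0], "fingers": 0.015}
    - {"travel": [0.032, 0.0711, 0], "turn": [0, 0, 0], "fingers": 0.015}
    - {"travel": [0.0139, 0.0858, 0], "turn": [0, 0, 0], "fingers": 0.015}
    - {"travel": [-0.0091, 0.0895, 0], "turn": [0, 0, 0], "fingers": 0.015}
    - {"travel": [-0.0308, 0.0813, 0], "turn": [0, 0, 0], "fingers": 0.015}
    - {"travel": [-0.0456, 0.0632, 0], "turn": [0, 0, 0], "fingers": 0.015}
    - {"travel": [-0.0493, 0.0402, 0], "turn": [0, 0, 0], "fingers": 0.015}
    - {"travel": [-0.041, 0.0185, 0], "turn": [0, 0, 0], "fingers": 0.015}
    - {"travel": [-0.023, 0.0037, 0], "turn": [0, 0, 0], "fingers": 0.015}
    - {"travel": [0, 0, 0], "turn": [0, 0, 0], "fingers": 0.015}

```text
time: 27.2
position: [0.6518, 0.1328, 0.1452]
tool_rot: [3.137, -0.162, -0.001]
wrist_force: [-5.0, -12.8, 10.4]
gripper_width: 0.0215
gripper_force: 30.0
```

```bash
python3 -c "
from h import *
th(); circ(1.671,[6.1,6.283])"
```

```text
t 27.2 p [0.6518 0.1328 0.1452] yaw -1.6738959263878046 tilt [-0.0005 -0.0001 -1.    ] q [-0.8427  0.6129  0.7866  1.7344 -0.5024  1.0079 -1.5444] F [ -4.9954 -12.8161  10.383 ] w 0.021503841836003484 30.032626390457153
r 0.04550135117021614 theta 1.6720749946692837
6.1 [-0.0489, 0.0529]
6.283 [-0.0496, 0.0447]
```

Two turns and a bit so far. The last 4.61 rad ends at the mark.

>>> send_rows:
  series:
    - {"travel": [0.0218, 0.0083, 0], "turn": [0, 0, 0], "fingers": 0.015}
    - {"travel": [0.0365, 0.0263, 0], "turn": [0, 0, 0], "fingers": 0.015}
    - {"travel": [0.0402, 0.0493, 0], "turn": [0, 0, 0], "fingers": 0.015}
    - {"travel": [0.032, 0.0711, 0], "turn": [0, 0, 0], "fingers": 0.015}
    - {"travel": [0.0139, 0.0858, 0], "turn": [0, 0, 0], "fingers": 0.015}
    - {"travel": [-0.0091, 0.0895, 0], "turn": [0, 0, 0], "fingers": 0.015}
    - {"travel": [-0.0308, 0.0813, 0], "turn": [0, 0, 0], "fingers": 0.015}
    - {"travel": [-0.0456, 0.0632, 0], "turn": [0, 0, 0], "fingers": 0.015}
    - {"travel": [-0.0489, 0.0529, 0], "turn": [0, 0, 0], "fingers": 0.015}
    - {"travel": [-0.0496, 0.0447, 0], "turn": [0, 0, 0], "fingers": 0.015}
    - {"travel": [-0.0496, 0.0447, 0], "turn": [0, 0, 0], "fingers": 0.015}
    - {"travel": [-0.0496, 0.0447, 0], "turn": [0, 0, 0], "fingers": 0.015}

```text
time: 28.7
position: [0.5974, 0.093, 0.1453]
tool_rot: [-3.137, 0.164, 0.001]
wrist_force: [-3.4, 1.9, 11.4]
gripper_width: 0.0214
gripper_force: 30.0
```

```bash
python3 -c "
from h import *
th()"
```

```text
t 28.7 p [0.5974 0.093  0.1453] yaw -1.6751592332474623 tilt [-0.0005  0.0006 -1.    ] q [-0.8682  0.5199  0.8186  1.879  -0.4651  0.9444 -1.5093] F [-3.446   1.9184 11.4025] w 0.02143150680921177 30.003001391887665
r 0.04532342182368063 theta -0.0012401846800419636
```

Release, lift, withdraw and look.

>>> send_rows:
  series:
    - {"travel": [0, 0, 0], "turn": [0, 0, 0], "fingers": 0.04}
    - {"travel": [0, 0, 0], "turn": [0, 0, 0], "fingers": 0.05}
    - {"travel": [0, 0, 0], "turn": [0, 0, 0], "fingers": 0.05}
    - {"travel": [0, 0, -0.03], "turn": [0, 0, 0], "fingers": 0.05}
    - {"travel": [0, 0, -0.08], "turn": [0, 0, 0], "fingers": 0.05}
    - {"travel": [0, 0, -0.12], "turn": [0, 0, 0], "fingers": 0.05}
    - {"travel": [-0.025, -0.055, -0.12], "turn": [0, 0, 0], "fingers": 0.05}
    - {"travel": [-0.05, -0.11, -0.12], "turn": [0, 0, 0], "fingers": 0.05}
    - {"travel": [-0.075, -0.165, -0.12], "turn": [0, 0, 0], "fingers": 0.05}
    - {"travel": [-0.1, -0.22, -0.12], "turn": [0, 0, 0], "fingers": 0.05}
    - {"travel": [-0.126, -0.29, -0.12], "turn": [0, 0, 0], "fingers": 0.05}
    - {"travel": [-0.126, -0.29, -0.12], "turn": [0, 0, 0], "fingers": 0.05}

```text
time: 30.2
position: [0.4996, 0.3983, 0.2641]
tool_rot: [3.137, -0.155, -0.001]
wrist_force: [0.5, -1.3, 0.1]
gripper_width: 0.0497
gripper_force: 0.0
```

Run:
```python
from h import *
t=robot.capture("top"); c=robot.capture("side")
a=cv2.resize(t["image"][165:245,280:370,::-1],None,fx=4.4445,fy=4.4445,interpolation=cv2.INTER_CUBIC)
b=cv2.resize(c["image"][165:245,270:360,::-1],None,fx=4.4445,fy=4.4445,interpolation=cv2.INTER_CUBIC)
cv2.imwrite("pics/e1.png",np.hstack([a,b]))
n,l,st,ce=cv2.connectedComponentsWithStats((t["image"].max(2)<70).astype(np.uint8))
for k in range(1,n):
    if 310<ce[k][0]<360 and 170<ce[k][1]<225 and st[k,4]>5: print(st[k],ce[k],onz(t,ce[k],.132),(onz(t,ce[k],.05)-[.4844,.038,.05])@[.9945,-.105,0])
```

```text
[330 193   6   8  41] [332.3415 196.3171] [0.5972 0.092  0.132 ] 0.12094663351994432
[324 212   3   3   6] [325.3333 212.6667] [0.5457 0.114  0.132 ] 0.06395813790595592
[344 214  12   4  28] [349.3571 215.4286] [0.5371 0.0396 0.132 ] 0.06318978050862727
```

View pics/e1.png

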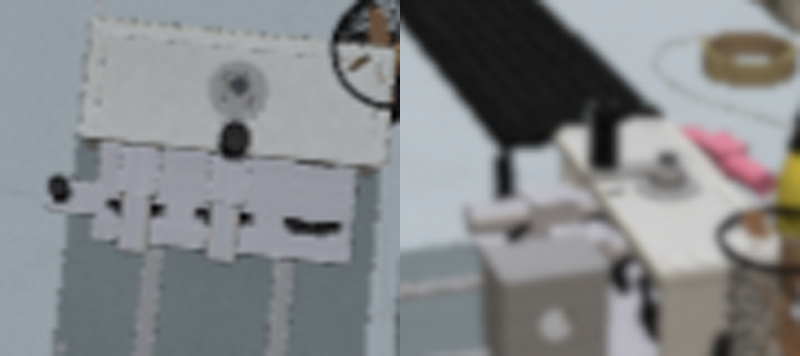

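The knob is back over the mark at (332,196), both pins are seated, the carriage hasn't moved, and the arm is clear. Handing in.

```bash
python3 -c "
from bench import robot
print(robot.finish_job())"
```

```text
the job is handed in; nothing more can be done
None
```

I handed the job in and got no verdict back: both pins found lie in the left and middle places with chamfers towards the hood (judged from the images, not in the gauge), the carriage is against a hard stop at about 68 mm by image (home is 70), and the crank was led three turns clockwise to its mark.

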